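Gauge the gearbox parts and hand over the tray

ROBOT

A 7-joint arm with a two-finger parallel gripper is mounted at the origin on the work surface. World frame = base frame: x ahead of the robot, y to its left, z up, the work surface at z = 0. Lengths are in m, angles in rad, forces in N, time in s.
With the tool pointing down it reaches from about 0.4 to 0.85 m from the base axis. Payload 10.4 kg.
Tool frame: the origin (TCP) lies midway between the tips of the shut fingers; the grasp point (between the pads) lies r.grip_point_offset behind it (r.grip_point_offset is the distance from the TCP to the grasp point, in m); z points along the fingers, y is the line along which they close (so a half turn about z gives the same grasp; the last joint's range is limited). The gripper opens to 87 mm and grips with 3 to 60 N. Pads are 19 mm wide; open, the fingers measure 117 mm over their backs; the gripper's body (75 mm by 190 mm) begins 51 mm behind the grasp point.
Start: joints at [1.176, 0.332, -0.065, 1.46, 0.022, 1.35, -0.088], TCP at [0.227, -0.582, 0.223] pointing down, gripper open.
Joint ranges: [-2.6, 2.6], [-0.5, 2.12], [-1.47, 1.34], [0.16, 2.42], [-1.27, 4.41], [0.06, 2.06], [-2.6, 2.6]. Speed limits (rad/s): [2.22, 2.22, 2.79, 2.79, 3.14, 3.14, 3.14].

INTERFACE

Orientations are given as a unit quaternion [x, y, z, w].
In Python, from bench import r gives the robot as it stands.
- The arm moves only by the tool play_rows, never from a script. Its arguments are lists of equal length, an entry for each row: "claw": the closure, from 0 (fully open) to 1 (shut); "delta_pos": the shift along the tool's x, y, z scaled (see below), a list of three; "delta_rot": the turn, a rotation vector about the tool's x, y, z scaled (see below), a list of three. A call has 1 to 8 rows; each row shifts and turns the commanded pose from where the row before left it, along the tool's axes as they then stand; what a row does not reach is not made up. The controller multiplies each number of a shift by 200 mm and each number of a turn by pi rad. A row lasts 1/10 s, in which the tool goes at most 50 mm and 8.59 degrees, less where a joint would pass 70% of its speed; a pose out of reach is approached as far as the arm can. A call with a number of a shift or a turn outside -1 to 1 is refused whole. A call with a gripper value outside its range is refused whole. The fingers move at their own pace and stop on an object; "squeeze" is the grip in N (left out, the last holds). Time passes only in rows, so rows that do not move let the fingers close. It gives the time, the measured TCP pose, the force, the opening and the grip force at its end, in the units of the state.
- r.read_state(): the state, without advancing time (a new reading comes with each control period).
- r.camera(name): name is "scene" or "top"; returns a dict with "pixels" (480x640x3 uint8, red, green, blue), "camera_matrix" (3x3 intrinsics, pixels), "cam_to_world" (4x4, takes a point from camera to world coordinates). Camera axes: x right, y up, looking along -z (the intrinsics and any distortion apply to the point x, -y, -z); pixel columns grow to the right and rows downward; lengths in m; the calibration is good to about 2 mm. A picture is of the moment at which its call begins. There is no depth.
- r.close_job(): hands the job in; it is judged then, once.
The state is a dict: "time": time; "joint_positions": joint angles; "joint_vel": joint speeds; "joint_torque": joint torques, N m; "ee_pos": TCP position; "eef_rot": TCP orientation; "ft_force": force on the tool from outside, world axes, zero at the start; "torque": the same for the moment, N m; "width": finger opening in m; "grip_force": force on a finger pad.
Only numpy, scipy, OpenCV 4.12 (cv2) and the standard library are available. Lean on these libraries where they do the work, as an engineer would, in place of code of your own. Each camera call takes 0.05 s, during which the arm holds its last target. There are 200 camera calls.

TASK

Measure the turned gearbox parts standing on the bench one at a time, tallest first and shortest last: stand each between the jaws of the bench caliper, slide the jaw gently shut until it presses the part's flange against the anvil, open it again and stand the part upright in a pocket of the grey carrying tray. When all are in, carry the loaded tray by its handle, level, over to the blue mat and set it down centred and square on it (either way round). Leave the other tools where they are.

Things in the scene. Friction and masses are not known exactly. Their poses are not given: they have to be found in the camera images.
- spindle: the tallest part, bright steel, 68 mm tall: a round heavy flange 42 mm across and 14 mm thick at the bottom, a round 18 mm shank above it; about 0.15 kg. Origin: centre of its underside, z up along the shank. Two or three of the three parts are there. The pad under them is level with the bench
- gearhub: the middle part, 56 mm tall: a toothed heavy flange 48 mm across (smooth for contact) and 12 mm thick at the bottom, a 24 mm round shank above; about 0.15 kg. Origin and z as the spindle
- stub: the shortest part, 45 mm tall: a heavy flange 44 mm across and 14 mm thick at the bottom, a 20 mm round shank above; about 0.15 kg. Origin and z as the spindle
- caliper: fixed bench caliper: a grey base plate 120 (x) by 230 (y, from -100 to +130) mm, its top 8 mm above the bench; parts stand on this plate. Origin: on the bench under the middle of the measuring space. The jaw slides along its y axis. Along x the jaws are centred on x = 0
- anvil: fixed jaw of the caliper, a steel block 40 mm wide (x), 25 mm thick, 32 mm above the plate. Origin: at the foot of its measuring face (on the plate, 50 mm to -y of the caliper's origin); the face looks along the caliper's +y
- jaw (a joint): moving jaw: the gap between the two measuring faces in m, 0 shut to 0.110 wide open; its face is at y = -0.050 + value in the caliper's frame. It stays where left; about 4 N moves it. To measure, press on with some 10 to 15 N at the tab: merely touching is not enough. With a part in between it stops at the flange's diameter
- jaw_face: measuring face plate of the moving jaw, 40 mm wide, 8 mm thick, its top 29 mm above the plate. Origin: at the foot of its face, which looks along the caliper's -y to the anvil
- thumb_tab (a point): the black thumb tab on the moving jaw: 14 mm (x) by 24 mm (y), rising from 36.5 mm to 72.5 mm above the bench, its middle 24 mm behind (+y of) the moving face. This point: in its middle, 58 mm above the bench. The jaw block below it is 40 by 40 mm, its top 36.5 mm above the bench
- tray: grey carrying tray, 200 (x) by 140 (y) mm, floor 4 mm thick, outer walls 20 mm high and 4 mm thick, ribs 16 mm high; 0.35 kg. In the middle stands its handle, a plate 12 mm (x) by 40 mm (y), its top 76 mm above the underside. Four pockets, each 66 by 62 mm inside, at its corners. Origin: centre of the underside
- pocket0 (a point): middle of a tray pocket, on its floor
- pocket1 (a point): middle of a tray pocket, on its floor
- pocket2 (a point): middle of a tray pocket, on its floor
- pocket3 (a point): middle of a tray pocket, on its floor
- mat: fixed blue mat, 260 (x) by 200 (y) mm, 5 mm thick. Origin: centre of its underside
- screwdriver: bystander: screwdriver lying on the bench between the parts and the robot
- tape: bystander: ring of white tape lying flat, 64 mm across, 22 mm high
- wrench: bystander: wrench lying beyond the caliper
- grease: bystander: orange bottle, 48 mm across and 120 mm tall, beyond the caliper
There are look-alikes about, which are no part of the job. Leave any orange or red look-alike of the stub alone. Leave any turquoise look-alike of the gearhub alone.

How it is judged:
On the way, in this order (a step that is already met when the one before it is completed fails the run):
1. the jaws are shut on the spindle's flange: moving jaw and anvil both press on it with more than 1.5 N (contact force between each of jaw_face, anvil and spindle above 1.5 N and angle between spindle's own z axis and vertical below 0.2 rad), for 0.1 s.
2. the jaws are shut on the gearhub's flange: moving jaw and anvil both press on it with more than 1.5 N (contact force between each of jaw_face, anvil and gearhub above 1.5 N and angle between gearhub's own z axis and vertical below 0.2 rad), for 0.1 s.
3. the jaws are shut on the stub's flange: moving jaw and anvil both press on it with more than 1.5 N (contact force between each of jaw_face, anvil and stub above 1.5 N and angle between stub's own z axis and vertical below 0.2 rad), for 0.1 s.
4. the tray is lifted clear of the bench with all the parts standing in it (height (world z) of tray above 0.03 m and x of spindle in the frame of tray between -0.098 and 0.098 m and y of spindle in the frame of tray between -0.068 and 0.068 m and z of spindle in the frame of tray between 0 and 0.01 m and angle between each of spindle, gearhub, stub's own z axis and vertical below 0.2 rad and x of gearhub in the frame of tray between -0.098 and 0.098 m and y of gearhub in the frame of tray between -0.068 and 0.068 m and z of gearhub in the frame of tray between 0 and 0.01 m and x of stub in the frame of tray between -0.098 and 0.098 m and y of stub in the frame of tray between -0.068 and 0.068 m and z of stub in the frame of tray between 0 and 0.01 m), for 0.2 s.
At the end, for the whole second after the job is handed in: All parts stand upright in the tray (tilt under 0.2 rad, on its floor); the tray rests on the mat, its middle within 30 mm of the mat's along each mat axis, square to it within 0.2 rad; everything at rest (x of spindle in the frame of tray between -0.098 and 0.098 m and y of spindle in the frame of tray between -0.068 and 0.068 m and z of spindle in the frame of tray between 0 and 0.01 m and angle between each of spindle, gearhub, stub's own z axis and vertical below 0.2 rad and x of gearhub in the frame of tray between -0.098 and 0.098 m and y of gearhub in the frame of tray between -0.068 and 0.068 m and z of gearhub in the frame of tray between 0 and 0.01 m and x of stub in the frame of tray between -0.098 and 0.098 m and y of stub in the frame of tray between -0.068 and 0.068 m and z of stub in the frame of tray between 0 and 0.01 m and x of tray in the frame of mat between -0.03 and 0.03 m and y of tray in the frame of mat between -0.03 and 0.03 m and z of tray in the frame of mat between 0.001 and 0.01 m and angle between the x axis of tray and the x axis of mat, either way round below 0.2 rad and angle between tray's own z axis and vertical below 0.05 rad and linear speed of each of tray, spindle, gearhub, stub below 0.02 m/s); the robot touches nothing.
It fails at once if the tray is tipped more than 0.35 rad (angle between tray's own z axis and vertical above 0.35 rad).
It fails at once if a part is crushed: the moving jaw presses on it with more than 60 N (contact force between jaw_face and spindle above 60 N or contact force between jaw_face and gearhub above 60 N or contact force between jaw_face and stub above 60 N).
It fails at once if another tool on the bench is shifted more than 50 mm (distance of any of screwdriver, tape, wrench, grease from where it was at the start of the episode above 0.05 m).
Of spindle, gearhub, stub only 2 to 3 are there at a start; the rules pass over those that are not, and their reading is None.
At some moment in a run one of spindle, gearhub, stub may be knocked a few centimetres aside while the robot is not near it.
It also fails if it takes over 210 s, if anything falls off the work surface, if the arm or the gripper's body presses on something with over 40 N, if the wrist force passes 120 N, or if a joint passes its speed limit or range.

## Working session

There is one attempt and no reset: what is moved stays moved. The work goes in short steps, Python scripts to look and compute and a tool call to move; the robot and the scene stay as the last step left them, time stands still between calls to the robot, and variables do not carry over. Pictures are saved under pics/ and viewed, at most 14 in all, crops included, and the job is handed in when it is done.

Besides the shell and the picture viewer there is one more tool, called after "Emit:" as a command line: name --argument value ..., lists and objects as JSON in quotes. play_rows: Moves the arm, as the interface text tells. Shifts and turns lie within -1 to 1; 1 stands for 200 mm of shift or pi rad of turn. Its arguments: {"type":"object","properties":{"claw":{"type":"array"},"delta_pos":{"type":"array"},"delta_rot":{"type":"array"},"squeeze":{"type":"number"}},"required":["claw","delta_pos","delta_rot"]}

```bash
mkdir -p pics; ls
cat > h.py <<'E'
import numpy as np,cv2
from bench import r
def snap(n,f=None):
    c=r.camera(n); im=cv2.cvtColor(c["pixels"],cv2.COLOR_RGB2BGR)
    if f: cv2.imwrite("pics/"+f,im)
    return im,np.array(c["camera_matrix"]),np.array(c["cam_to_world"])
def pix(uv,z,K,T):
    d=np.linalg.solve(K,[uv[0],uv[1],1.]); d=T[:3,:3]@np.array([d[0],-d[1],-d[2]])
    o=T[:3,3]; return o+d*(z-o[2])/d[2]
def proj(p,K,T):
    c=T[:3,:3].T@(np.array(p)-T[:3,3]); q=K@np.array([c[0],-c[1],-c[2]]); return q[:2]/q[2]
E
python3 - <<'E'
from h import *
for n in("top","scene"):
    im,K,T=snap(n,n+"0.png"); print(K.round(1).tolist(),T.round(3).tolist())
s=r.read_state(); print(s,r.grip_point_offset)
E
```

```text
pics
[[475.5, 0.0, 316.2], [0.0, 475.5, 244.6], [0.0, 0.0, 1.0]] [[-0.002, 0.983, -0.184, 0.315], [-1.0, -0.004, -0.009, -0.011], [-0.01, 0.184, 0.983, 1.095], [0.0, 0.0, 0.0, 1.0]]
[[498.2, 0.0, 318.2], [0.0, 498.2, 238.9], [0.0, 0.0, 1.0]] [[-0.495, -0.656, 0.57, 1.059], [0.869, -0.383, 0.313, 0.302], [0.013, 0.65, 0.759, 0.813], [0.0, 0.0, 0.0, 1.0]]
{'time': 0.1, 'joint_positions': array([ 1.17639845,  0.33281649, -0.06468559,  1.46084463,  0.02162565,
        1.34990284, -0.08847343]), 'joint_vel': array([ 0.0017014 , -0.00174779,  0.00027142, -0.00015226,  0.00015299,
       -0.00026409, -0.00137046]), 'joint_torque': array([ 2.16058528e-03, -6.24547577e+01,  2.53938662e-02, -3.90715742e+01,
       -6.13454869e-02,  3.66270065e-02,  9.98988071e-05]), 'ee_pos': array([ 0.22691328, -0.58198626,  0.22183466]), 'eef_rot': array([ 9.82766829e-01,  1.84848461e-01, -1.60237090e-04, -6.17166896e-04]), 'ft_force': array([-0.09815194,  0.11607577,  0.07075999]), 'torque': array([ 0.02837937,  0.01259211, -0.05126856]), 'grip_force': 0.0, 'width': 0.08688674411597974} 0.0187
```

View pics/top0.png

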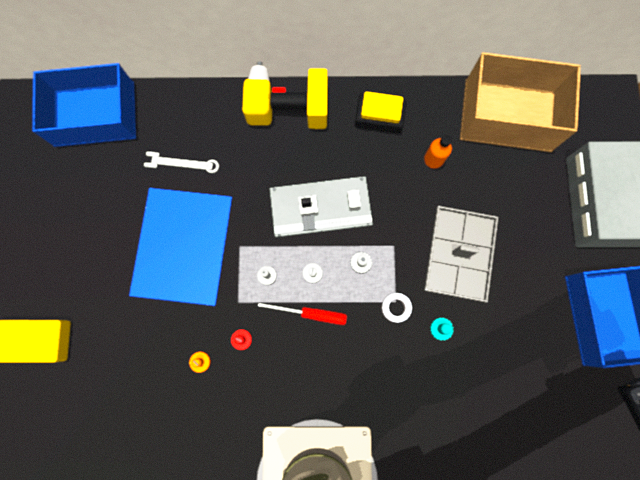

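View pics/scene0.png

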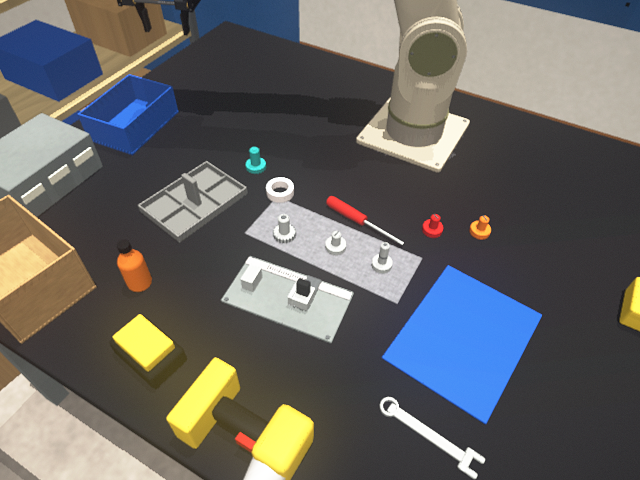

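The top view shows three grey parts on the pad at (266,275), (313,272) and (361,262). The caliper is at about (321,206) with its black tab at (308,203), the tray at (462,253) and the mat at (181,246). In the scene view the toothed part at (284,230) looks like the gearhub, the short one at (336,243) the stub, and the tall one at (382,258) the spindle. The red, orange and turquoise parts are look-alikes and stay where they are. I'll confirm with enlarged crops.

Run:
```python
from h import *
a=cv2.imread("pics/top0.png")[160:310,225:405]; b=cv2.imread("pics/scene0.png")[195:345,215:425]
cv2.imwrite("pics/c1.png",np.vstack([cv2.resize(cv2.copyMakeBorder(a,0,0,0,30,0),None,fx=3.8,fy=1.9*1.0*2)[:570],][:1]))
cv2.imwrite("pics/c2.png",cv2.resize(b,None,fx=3.8,fy=3.8))
```

```text
(no output)
```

View pics/c1.png

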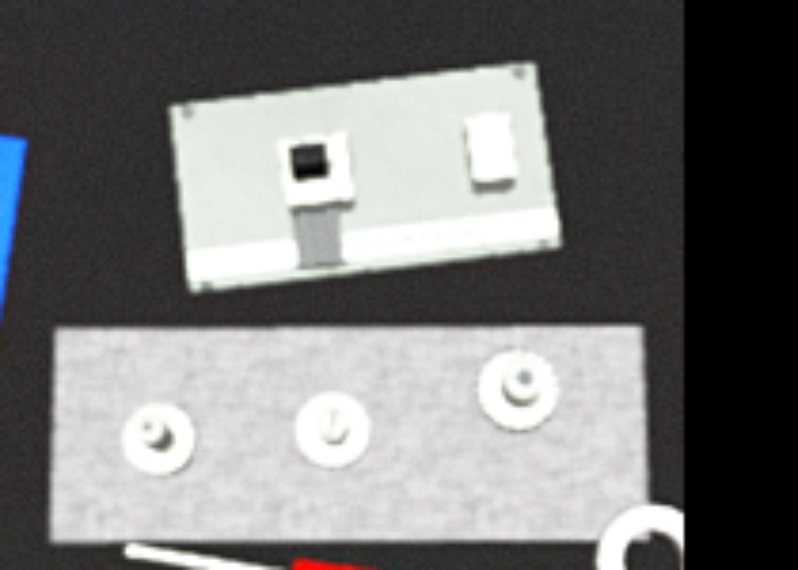

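View pics/c2.png

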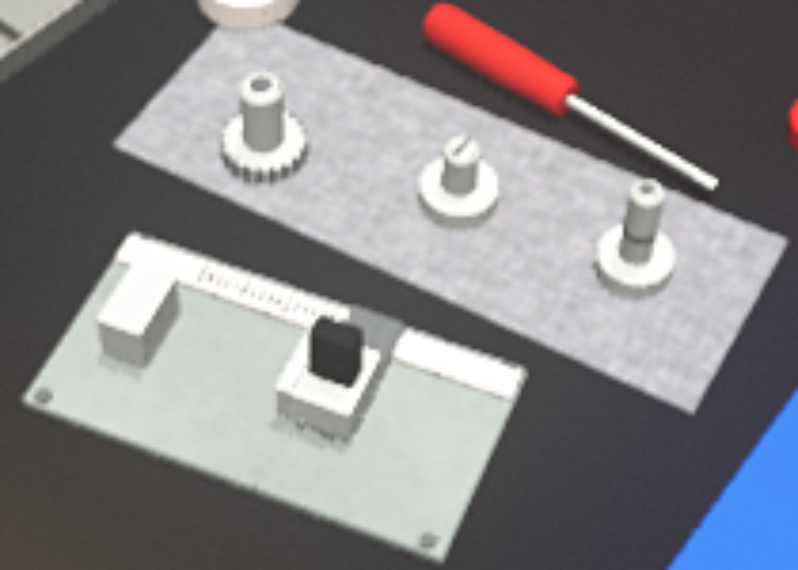

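The crops confirm it: the gearhub is the toothed part at top (361,262), the stub the short slotted one at (313,272), and the spindle the tall thin one at (266,275). Anvil on the right, jaw with its black tab on the left. Now the positions.

```bash
cat > meas.py <<'E'
from h import *
def blobs(m,lo,hi):
    cs,_=cv2.findContours(m.astype(np.uint8),cv2.RETR_EXTERNAL,cv2.CHAIN_APPROX_NONE)
    return [c for c in cs if lo<cv2.contourArea(c)<hi]
def rect(c,z,K,T):
    p=np.array([pix(q[0].astype(float),z,K,T)[:2] for q in c],np.float32)
    (x,y),(w,h),a=cv2.minAreaRect(p); return np.round([x,y,w,h,a],4)
def parts(im,K,T,roi=(225,405,235,310),thr=205):
    u0,u1,v0,v1=roi; g=im.min(2); m=np.zeros(g.shape,bool); m[v0:v1,u0:u1]=g[v0:v1,u0:u1]>thr
    for c in blobs(m,80,700):
        (u,v),rr=cv2.minEnclosingCircle(c); print("part",round(u,1),round(v,1),round(rr,1),cv2.contourArea(c),pix((u,v),.012,K,T).round(4)[:2])
E
python3 - <<'E'
from meas import *
im,K,T=snap("top"); hsv=cv2.cvtColor(im,cv2.COLOR_BGR2HSV); g=im.min(2)
parts(im,K,T)
def roi(m,u0,u1,v0,v1):
    o=np.zeros_like(m);o[v0:v1,u0:u1]=m[v0:v1,u0:u1];return o
for c in blobs(roi(g>100,255,385,165,243),2000,9000): print("plate",rect(c,.008,K,T))
for c in blobs(roi(g>80,415,510,195,310),2000,9000): print("tray",rect(c,.02,K,T))
for c in blobs(roi((hsv[...,0]>95)&(hsv[...,0]<125)&(hsv[...,1]>120)&(hsv[...,2]>80),120,240,180,310),2000,20000): print("mat",rect(c,.005,K,T))
# tab
for c in blobs(roi(im.max(2)<70,296,318,192,214),40,400):
    print("tabtop",rect(c,.0725,K,T))
for c in blobs(roi(g>195,325,380,180,215),60,900): print("anvil?",cv2.contourArea(c),rect(c,.04,K,T))
E
```

```text
plate [ 0.6112 -0.0104  0.1228  0.233   6.9108]
tray [ 0.4956 -0.3333  0.1444  0.2041 78.6299]
mat [ 0.519   0.3156  0.2046  0.2641 83.3586]
tabtop [0.6019 0.022  0.0174 0.0179 9.5165]
```

Run:
```python
from meas import *
im,K,T=snap("top"); g=im.min(2)
print(g[262,340:385],g[250,270:290],g[275,255:280])
for t in(190,215,225): print(t);parts(im,K,T,thr=t)
```

```text
[206 226 225 227 216 213 221 217 211 205 219 252 255 255 255 255 243 162
 195 248 255 255 255 255 255 250 243 249 255 255 255 251 227 210 206 210
 212 210 209 216 222 218 215 215 208] [221 216 213 214 216 215 223 226 224 216 215 210 217 215 215 216 216 214
 215 215] [217 220 243 255 255 255 252 247 248 253 247 209 144  97  96 168 253 255
 255 255 255 207 205 221 228]
190
215
part 393.0 301.5 12.8 160.0 [ 0.3855 -0.1739]
225
part 393.0 301.5 12.8 154.0 [ 0.3855 -0.1739]
part 265.7 274.6 9.7 264.5 [0.4477 0.1155]
part 312.1 272.4 10.2 290.5 [0.4524 0.0091]
part 361.2 261.5 10.8 317.0 [ 0.4772 -0.1038]
```

Emit:
play_rows --claw '[0.4, 0.4, 0.4, 0.4, 0.4, 0.4, 0.4, 0.4]' --delta_pos '[[0, 0, 0], [0, 0, 0], [0, 0, 0], [0, 0, 0], [0, 0, 0], [0, 0, 0], [0, 0, 0], [0, 0, 0]]' --delta_rot '[[0, 0, -0.045], [0, 0, -0.045], [0, 0, -0.045], [0, 0, -0.045], [0, 0, -0.045], [0, 0, -0.045], [0, 0, -0.045], [0, 0, -0.045]]'

```text
time: 1.0
ee_pos: [0.227, -0.5822, 0.2223]
eef_rot: [0.729, 0.685, 0.0, -0.0]
ft_force: [0.7, 0.4, 0.6]
width: 0.0526
grip_force: 0.0
```

```bash
cat > plan.py <<'E'
import numpy as np,sys
from bench import r
# usage: plan.py yaw_deg x,y,z x,y,z ... : total shift (tool units) per leg, in tool axes at target yaw
s=r.read_state(); q=s["eef_rot"]; a=2*np.degrees(np.arctan2(q[1],q[0])); p=s["ee_pos"].copy()
A=float(sys.argv[1]); d=(A-a+180)%360-180
print("t",round(s["time"],1),"yaw",round(a,2),"turn needed z",round(-d/180,4),"xy tilt",q[2:].round(4),"w",round(s["width"],4))
c,sn=np.cos(np.radians(A)),np.sin(np.radians(A))
for t in sys.argv[2:]:
    t=np.array([float(v) for v in t.split(",")]); w=t-p
    L=np.array([c*w[0]+sn*w[1],sn*w[0]-c*w[1],-w[2]])/.2
    n=int(np.ceil(np.linalg.norm(L)/.22)); print(L.round(4),"rows",n,"each",(L/n).round(4)); p=t
E
python3 plan.py 96.9 .48,-.25,.222 .4477,.1155,.16 .4477,.1155,.0265
```

```text
t 1.0 yaw 86.43 turn needed z -0.0582 xy tilt [ 0.0001 -0.0002] w 0.0526
[1.4971 1.4554 0.0016] rows 10 each [0.1497 0.1455 0.0002]
[1.8337 0.0592 0.31  ] rows 9 each [0.2037 0.0066 0.0344]
[0.     0.     0.6675] rows 4 each [0.     0.     0.1669]
```

Emit:
play_rows --claw '[0.4, 0.4]' --delta_pos '[[0, 0, 0], [0, 0, 0]]' --delta_rot '[[0, 0, -0.029], [0, 0, -0.029]]'

```text
time: 1.2
ee_pos: [0.227, -0.5822, 0.2223]
eef_rot: [0.664, 0.748, 0.0, -0.0]
ft_force: [1.5, -0.7, 0.0]
width: 0.0525
grip_force: 0.0
```

Emit:
play_rows --claw '[0.4, 0.4, 0.4, 0.4, 0.4, 0.4, 0.4, 0.4]' --delta_pos '[[0.15, 0.146, 0], [0.15, 0.146, 0], [0.15, 0.146, 0], [0.15, 0.146, 0], [0.15, 0.146, 0], [0.15, 0.146, 0], [0.15, 0.146, 0], [0.15, 0.146, 0]]' --delta_rot '[[0, 0, 0], [0, 0, 0], [0, 0, 0], [0, 0, 0], [0, 0, 0], [0, 0, 0], [0, 0, 0], [0, 0, 0]]'

```text
time: 2.0
ee_pos: [0.4325, -0.3158, 0.2226]
eef_rot: [0.666, 0.746, -0.0, 0.0]
ft_force: [0.8, -0.7, -0.1]
width: 0.0521
grip_force: 0.0
```

Emit:
play_rows --claw '[0.4, 0.4, 0.4, 0.4, 0.4, 0.4, 0.4, 0.4]' --delta_pos '[[0.15, 0.144, 0], [0.15, 0.144, 0], [0.2, 0.006, 0.03], [0.2, 0.006, 0.03], [0.2, 0.006, 0.03], [0.2, 0.006, 0.03], [0.2, 0.006, 0.03], [0.2, 0.006, 0.03]]' --delta_rot '[[0, 0, 0], [0, 0, 0], [0, 0, 0], [0, 0, 0], [0, 0, 0], [0, 0, 0], [0, 0, 0], [0, 0, 0]]'

```text
time: 2.8
ee_pos: [0.4616, -0.0104, 0.1864]
eef_rot: [0.666, 0.746, -0.0, 0.0]
ft_force: [0.9, 0.7, 0.1]
width: 0.0526
grip_force: 0.0
```

```bash
python3 plan.py 96.9 .4477,.1155,.12 .4477,.1155,.0265;python3 -c "
from meas import *
im,K,T=snap('scene','s1.png')
print([proj([x,y,z],K,T).round(1).tolist() for x,y,z in[(.4477,.1155,.068),(.4524,.0091,.045),(.4772,-.1038,.056),(.4477,.1155,0.014)]])
cv2.imwrite('pics/s1c.png',cv2.resize(im[180:320,250:430],None,fx=4,fy=4))"
```

```text
t 2.8 yaw 96.53 turn needed z -0.0021 xy tilt [-0.0001  0.0003] w 0.0526
[0.6331 0.0068 0.3319] rows 4 each [0.1583 0.0017 0.083 ]
[0.     0.     0.4675] rows 3 each [0.     0.     0.1558]
[[385.2, 245.2], [335.6, 233.8], [282.3, 217.4], [382.1, 262.2]]
```

View pics/s1c.png

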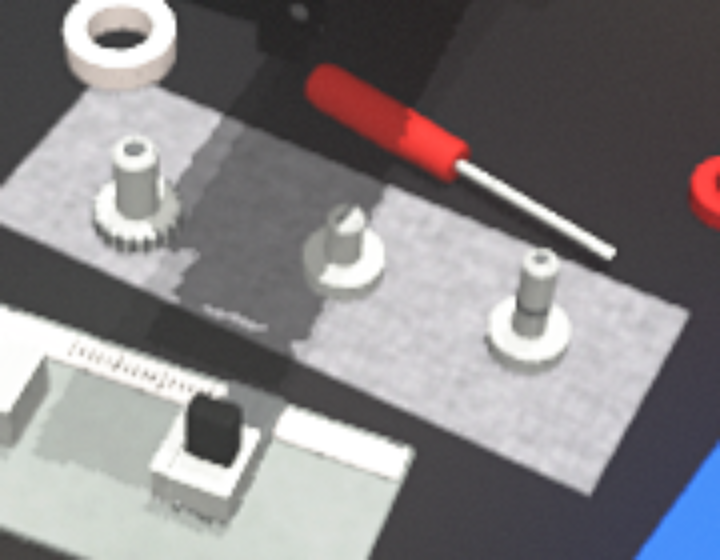

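The crop shows the spindle's top at scene (385,244); the projection of my measured position gives (385,245), so they agree. Moving over it.

Emit:
play_rows --claw '[0.4, 0.4, 0.4, 0.4, 0.4]' --delta_pos '[[0.158, 0.002, 0.083], [0.158, 0.002, 0.083], [0.158, 0.002, 0.083], [0.158, 0.002, 0.083], [0, 0, 0]]' --delta_rot '[[0, 0, -0.002], [0, 0, 0], [0, 0, 0], [0, 0, 0], [0, 0, 0]]'

```text
time: 3.35
ee_pos: [0.4466, 0.1176, 0.1186]
eef_rot: [0.661, 0.75, -0.0, -0.001]
ft_force: [0.1, -0.7, -0.2]
width: 0.0524
grip_force: 0.0
```

```bash
python3 plan.py 96.9 .4477,.1155,.0265
```

```text
t 3.4 yaw 97.23 turn needed z 0.0018 xy tilt [-0.0004 -0.0014] w 0.0524
[-0.0109  0.004   0.4604] rows 3 each [-0.0036  0.0013  0.1535]
```

Emit:
play_rows --claw '[0.4, 0.4, 0.4, 0.4, 0.4, 0.9, 0.9, 0.9]' --delta_pos '[[-0.006, 0.003, 0.1], [-0.005, 0.002, 0.12], [0, 0, 0.12], [0, 0, 0.12], [0, 0, 0], [0, 0, 0], [0, 0, 0], [0, 0, 0]]' --delta_rot '[[0, 0, 0], [0, 0, 0], [0, 0, 0], [0, 0, 0], [0, 0, 0], [0, 0, 0], [0, 0, 0], [0, 0, 0]]' --squeeze 25

```text
time: 4.15
ee_pos: [0.4508, 0.1117, 0.0293]
eef_rot: [0.663, 0.748, 0.001, 0.001]
ft_force: [-1.4, 0.3, -0.0]
width: 0.0358
grip_force: 0.0
```

Emit:
play_rows --claw '[0.9, 0.9, 0.9, 0.9]' --delta_pos '[[0, 0, 0], [0, 0, 0], [0, 0, 0], [0, 0, 0]]' --delta_rot '[[0, 0, 0], [0, 0, 0], [0, 0, 0], [0, 0, 0]]'

```text
time: 4.55
ee_pos: [0.4499, 0.1117, 0.0284]
eef_rot: [0.663, 0.748, -0.0, 0.0]
ft_force: [-2.4, -1.5, 6.5]
width: 0.0169
grip_force: 25.0
```

```bash
python3 plan.py 96.9 .4477,.1155,.13
```

```text
t 4.5 yaw 96.9 turn needed z 0.0 xy tilt [-0.0001  0.0001] w 0.0169
[ 0.0201 -0.0086 -0.5081] rows 3 each [ 0.0067 -0.0029 -0.1694]
```

Emit:
play_rows --claw '[0.9, 0.9, 0.9, 0.9, 0.9]' --delta_pos '[[0, 0, -0.05], [0, 0, -0.12], [0, 0, -0.18], [0, 0, -0.18], [0, 0, 0]]' --delta_rot '[[0, 0, 0], [0, 0, 0], [0, 0, 0], [0, 0, 0], [0, 0, 0]]'

```text
time: 5.05
ee_pos: [0.4524, 0.1128, 0.1388]
eef_rot: [0.663, 0.749, 0.003, 0.003]
ft_force: [0.1, 0.4, -1.7]
width: 0.0172
grip_force: 25.0
```

```bash
python3 plan.py 96.9 .616,-.0506,.134 .616,-.0506,.0375
```

```text
t 5.0 yaw 96.93 turn needed z 0.0001 xy tilt [0.0026 0.0026] w 0.0172
[-0.9095  0.7138  0.024 ] rows 6 each [-0.1516  0.119   0.004 ]
[0.     0.     0.4825] rows 3 each [0.     0.     0.1608]
```

Emit:
play_rows --claw '[0.9, 0.9, 0.9, 0.9, 0.9, 0.9, 0.9, 0.9]' --delta_pos '[[-0.15, 0.118, 0], [-0.16, 0.127, 0], [-0.16, 0.127, 0], [-0.16, 0.127, 0], [-0.16, 0.127, 0], [-0.11, 0.08, 0], [0, 0, 0], [0, 0, 0]]' --delta_rot '[[0, 0, 0], [0, 0, 0], [0, 0, 0], [0, 0, 0], [0, 0, 0], [0, 0, 0], [0, 0, 0], [0, 0, 0]]'

```text
time: 5.85
ee_pos: [0.6113, -0.0497, 0.1333]
eef_rot: [0.663, 0.748, -0.0, -0.001]
ft_force: [0.7, 0.7, -1.9]
width: 0.0171
grip_force: 25.0
```

Emit:
play_rows --claw '[0.9, 0.9]' --delta_pos '[[0, 0, 0], [0, 0, 0]]' --delta_rot '[[0, 0, 0], [0, 0, 0]]'

```text
time: 6.05
ee_pos: [0.6112, -0.0488, 0.1343]
eef_rot: [0.663, 0.749, -0.0, -0.0]
ft_force: [0.4, 0.0, -1.7]
width: 0.0176
grip_force: 25.0
```

```bash
python3 plan.py 96.9 .616,-.0506,.08 .616,-.0506,.0375
python3 -c "
from meas import *
im,K,T=snap('scene','s2.png')
cv2.imwrite('pics/s2c.png',cv2.resize(im[200:350,200:380],None,fx=4,fy=4))"
```

```text
t 6.0 yaw 96.99 turn needed z 0.0005 xy tilt [-0. -0.] w 0.0176
[-0.0116  0.0229  0.2715] rows 2 each [-0.0058  0.0115  0.1357]
[0.     0.     0.2125] rows 1 each [0.     0.     0.2125]
```

View pics/s2c.png

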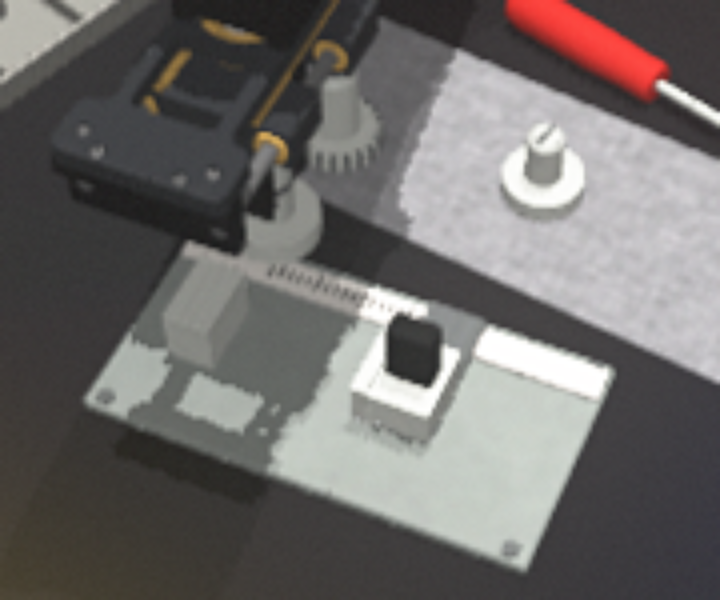

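```bash
python3 -c "
from meas import *
im,K,T=snap('scene')
f=lambda x,y,z:pix((200+x/4,200+y/4),z,K,T)
a=np.radians(6.9);o=np.array([.613,-.0253]);R=np.array([[np.cos(a),np.sin(a)],[-np.sin(a),np.cos(a)]])
print('flange c',f(284,222,.112).round(4), 'R bottom edge')
for p in[(248,272,.04),(213,335,.04),(165,318,.04),(372,312,.0365+.0),(88,403,.008),(527,570,.008),(613,371,.008),(460,348,.0365),(432,408,.0365),(352,388,.0365)]: print(p,(R@(f(*p)[:2]-o)).round(4))
"
```

```text
flange c [ 0.6098 -0.0411  0.112 ] R bottom edge
(248, 272, 0.04) [-0.0203 -0.047 ]
(213, 335, 0.04) [ 0.0197 -0.0452]
(165, 318, 0.04) [ 0.0199 -0.0707]
(372, 312, 0.0365) [-0.0246  0.0171]
(88, 403, 0.008) [ 0.0596 -0.0947]
(527, 570, 0.008) [0.0598 0.1321]
(613, 371, 0.008) [-0.0574  0.1305]
(460, 348, 0.0365) [-0.022   0.0642]
(432, 408, 0.0365) [0.0142 0.0655]
(352, 388, 0.0365) [0.0188 0.0268]
```

Emit:
play_rows --claw '[0.9, 0.9, 0.9, 0.9, 0.9, 0.9, 0.9, 0.9]' --delta_pos '[[0, 0.022, 0], [0, 0, 0.12], [0, 0, 0.15], [0, 0, 0.12], [0, 0, 0.05], [0, 0, 0.035], [0, 0, 0], [0, 0, 0]]' --delta_rot '[[0, 0, 0], [0, 0, 0], [0, 0, 0], [0, 0, 0], [0, 0, 0], [0, 0, 0], [0, 0, 0], [0, 0, 0]]'

```text
time: 6.95
ee_pos: [0.6168, -0.0493, 0.0403]
eef_rot: [0.663, 0.748, 0.0, 0.001]
ft_force: [0.5, -0.1, -2.4]
width: 0.0174
grip_force: 25.0
```

Emit:
play_rows --claw '[0.9]' --delta_pos '[[0, 0, 0.002]]' --delta_rot '[[0, 0, 0]]'

```text
time: 7.05
ee_pos: [0.6169, -0.0494, 0.04]
eef_rot: [0.663, 0.748, 0.001, 0.001]
ft_force: [0.8, -0.3, -1.3]
width: 0.0172
grip_force: 25.0
```

Emit:
play_rows --claw '[0.9, 0.9, 0.9]' --delta_pos '[[0, 0, 0.007], [0, 0, 0.005], [0, 0, 0]]' --delta_rot '[[0, 0, 0], [0, 0, 0], [0, 0, 0]]'

```text
time: 7.35
ee_pos: [0.6162, -0.0495, 0.0365]
eef_rot: [0.663, 0.748, 0.0, 0.0]
ft_force: [0.3, -0.1, -1.9]
width: 0.0174
grip_force: 25.0
```

Emit:
play_rows --claw '[0.9, 0.9]' --delta_pos '[[0, 0, 0.005], [0, 0, 0]]' --delta_rot '[[0, 0, 0], [0, 0, 0]]'

```text
time: 7.55
ee_pos: [0.6163, -0.0495, 0.0364]
eef_rot: [0.663, 0.748, -0.0, 0.0]
ft_force: [-4.8, -0.4, 9.3]
width: 0.0171
grip_force: 25.0
```

Emit:
play_rows --claw '[0.5, 0.5, 0.5, 0.5, 0.5, 0.5, 0.5, 0.5]' --delta_pos '[[0, 0, 0], [0, 0, 0], [0, 0, 0], [0, 0, -0.1], [0, 0, -0.15], [0, 0, -0.15], [0, 0, -0.1], [0, 0, 0]]' --delta_rot '[[0, 0, 0], [0, 0, 0], [0, 0, 0], [0, 0, 0], [0, 0, 0], [0, 0, 0], [0, 0, 0], [0, 0, 0]]'

```text
time: 8.35
ee_pos: [0.6177, -0.0492, 0.1385]
eef_rot: [0.663, 0.748, 0.001, 0.002]
ft_force: [0.5, -0.4, -0.0]
width: 0.0431
grip_force: 0.0
```

```bash
python3 -c "
from meas import *
im,K,T=snap('scene','s3.png')
cv2.imwrite('pics/s3c.png',cv2.resize(im[200:350,200:380],None,fx=4,fy=4))"
```

```text
(no output)
```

View pics/s3c.png

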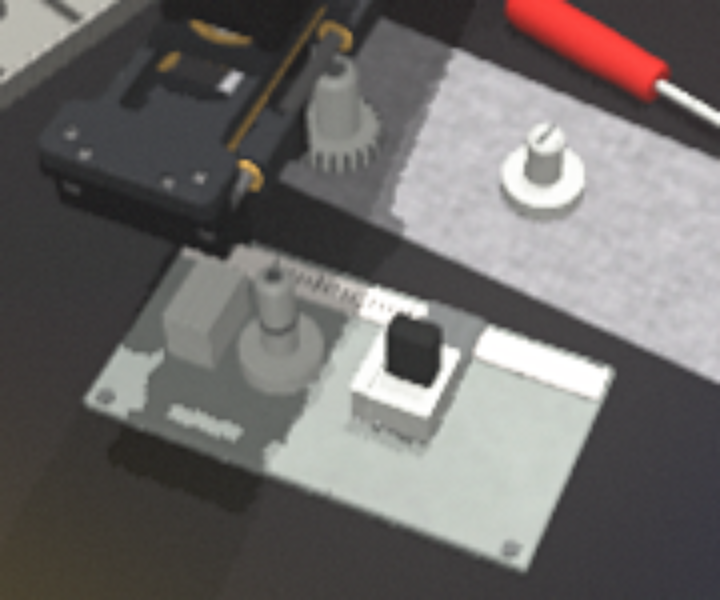

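The spindle stands upright in the gap between the jaws, its top at crop (274,275). The tab's top is around crop (417,320). Measuring the tab.

```bash
python3 -c "
from meas import *
im,K,T=snap('scene')
a=np.radians(6.9);o=np.array([.613,-.0253]);R=np.array([[np.cos(a),np.sin(a)],[-np.sin(a),np.cos(a)]])
m=np.zeros(im.shape[:2],bool); m[272:302,290:316]=im.max(2)[272:302,290:316]<60
for c in blobs(m,40,900):
    h=cv2.convexHull(c)[:,0]; print([(p.tolist(),(R@(pix(p.astype(float),.0725,K,T)[:2]-o)).round(3).tolist()) for p in h])
P=pix((200+274/4,200+274/4),.076,K,T);print(P,R@(P[:2]-o))
for y in(.036,.042,.048):
  q=[o+R.T@np.array([x,y+d]) for x,d in((-.007,-.012),(-.007,.012),(.007,.012),(.007,-.012))]
  print(y,[proj([*p,.0725],K,T).round(0).tolist() for p in q],proj([*q[2],.0365],K,T).round(0),proj([*q[3],.0365],K,T).round(0))
"
```

```text
[([301, 279], [-0.005, 0.043]), ([307, 281], [-0.005, 0.055]), ([309, 283], [-0.002, 0.06]), ([309, 291], [0.014, 0.067]), ([307, 295], [0.023, 0.067]), ([306, 296], [0.026, 0.067]), ([303, 295], [0.026, 0.061]), ([298, 293], [0.025, 0.051]), ([297, 292], [0.024, 0.048]), ([297, 282], [0.004, 0.039]), ([298, 280], [-0.001, 0.039]), ([299, 279], [-0.003, 0.04])]
[ 0.61486411 -0.04583074  0.076     ] [-0.00061589 -0.02060599]
0.036 [[292.0, 275.0], [304.0, 279.0], [301.0, 285.0], [289.0, 280.0]] [301. 296.] [289. 292.]
0.042 [[295.0, 276.0], [307.0, 280.0], [304.0, 286.0], [292.0, 282.0]] [304. 297.] [292. 293.]
0.048 [[298.0, 277.0], [310.0, 281.0], [307.0, 287.0], [295.0, 283.0]] [307. 298.] [295. 294.]
```

```bash
python3 plan.py 96.9 .6072,.0228,.12 .6072,.0228,.043
```

```text
t 8.4 yaw 96.9 turn needed z -0.0 xy tilt [-0.      0.0002] w 0.0432
[ 0.3641 -0.0004  0.0757] rows 2 each [ 0.1821 -0.0002  0.0379]
[0.    0.    0.385] rows 2 each [0.     0.     0.1925]
```

Emit:
play_rows --claw '[0.5, 0.5, 0.5, 0.5, 0.5, 0.5, 0.5, 0.5]' --delta_pos '[[0.182, 0, 0], [0.182, 0, 0], [0, 0, 0], [0, 0, 0.15], [0, 0, 0.15], [0, 0, 0.1], [0, 0, 0.04], [0, 0, 0]]' --delta_rot '[[0, 0, 0], [0, 0, 0], [0, 0, 0], [0, 0, 0], [0, 0, 0], [0, 0, 0], [0, 0, 0], [0, 0, 0]]'

```text
time: 9.25
ee_pos: [0.6062, 0.0227, 0.0457]
eef_rot: [0.663, 0.748, -0.001, -0.001]
ft_force: [-0.3, -0.2, -0.2]
width: 0.0437
grip_force: 0.0
```

Emit:
play_rows --claw '[0.9, 0.9, 0.9, 0.9, 0.9]' --delta_pos '[[0, 0, 0.01], [0, 0, 0], [0, 0, 0], [0, 0, 0], [0, 0, 0]]' --delta_rot '[[0, 0, 0], [0, 0, 0], [0, 0, 0], [0, 0, 0], [0, 0, 0]]'

```text
time: 9.75
ee_pos: [0.6063, 0.0227, 0.0457]
eef_rot: [0.663, 0.748, -0.001, -0.0]
ft_force: [-2.2, -1.6, 2.6]
width: 0.0142
grip_force: 25.0
```

Emit:
play_rows --claw '[0.9, 0.9, 0.9, 0.9, 0.9, 0.9, 0.9]' --delta_pos '[[-0.02, 0, 0], [-0.02, 0, 0], [-0.02, 0, 0], [-0.02, 0, 0], [-0.02, 0, 0], [-0.02, 0, 0], [0, 0, 0]]' --delta_rot '[[0, 0, 0], [0, 0, 0], [0, 0, 0], [0, 0, 0], [0, 0, 0], [0, 0, 0], [0, 0, 0]]' --squeeze 40

```text
time: 10.45
ee_pos: [0.6092, -0.0007, 0.0457]
eef_rot: [0.663, 0.748, -0.001, -0.001]
ft_force: [-7.6, -0.5, 6.6]
width: 0.0134
grip_force: 40.0
```

Emit:
play_rows --claw '[0.9, 0.9, 0.9]' --delta_pos '[[-0.01, 0, 0], [-0.01, 0, 0], [0, 0, 0]]' --delta_rot '[[0, 0, 0], [0, 0, 0], [0, 0, 0]]'

```text
time: 10.75
ee_pos: [0.6096, -0.0038, 0.0457]
eef_rot: [0.663, 0.749, -0.0, -0.001]
ft_force: [-6.5, 3.7, 5.7]
width: 0.0135
grip_force: 40.0
```

Emit:
play_rows --claw '[0.9, 0.9]' --delta_pos '[[-0.01, 0, 0], [0, 0, 0]]' --delta_rot '[[0, 0, 0], [0, 0, 0]]'

```text
time: 10.95
ee_pos: [0.6098, -0.0056, 0.0457]
eef_rot: [0.663, 0.749, -0.0, -0.001]
ft_force: [-7.3, 3.2, 5.2]
width: 0.0135
grip_force: 40.0
```

Emit:
play_rows --claw '[0.9, 0.9]' --delta_pos '[[-0.007, 0, 0], [0, 0, 0]]' --delta_rot '[[0, 0, 0], [0, 0, 0]]'

```text
time: 11.15
ee_pos: [0.6099, -0.0068, 0.0457]
eef_rot: [0.663, 0.749, -0.0, -0.001]
ft_force: [-7.1, 3.6, 6.8]
width: 0.0133
grip_force: 40.0
```

Emit:
play_rows --claw '[0.9, 0.9]' --delta_pos '[[-0.006, 0, 0], [0, 0, 0]]' --delta_rot '[[0, 0, 0], [0, 0, 0]]'

```text
time: 11.35
ee_pos: [0.6101, -0.008, 0.0457]
eef_rot: [0.663, 0.749, -0.0, -0.001]
ft_force: [-7.0, 3.5, 5.9]
width: 0.0138
grip_force: 40.0
```

Emit:
play_rows --claw '[0.9, 0.9]' --delta_pos '[[-0.005, 0, 0], [0, 0, 0]]' --delta_rot '[[0, 0, 0], [0, 0, 0]]'

```text
time: 11.55
ee_pos: [0.6102, -0.0089, 0.0457]
eef_rot: [0.663, 0.749, -0.0, -0.001]
ft_force: [-7.3, 3.4, 5.4]
width: 0.0136
grip_force: 40.0
```

Emit:
play_rows --claw '[0.9, 0.9]' --delta_pos '[[-0.005, 0, 0], [0, 0, 0]]' --delta_rot '[[0, 0, 0], [0, 0, 0]]'

```text
time: 11.75
ee_pos: [0.6103, -0.0095, 0.0457]
eef_rot: [0.663, 0.749, -0.0, -0.001]
ft_force: [-6.4, 4.7, 6.4]
width: 0.0134
grip_force: 40.0
```

Emit:
play_rows --claw '[0.9, 0.9]' --delta_pos '[[-0.004, 0, 0], [0, 0, 0]]' --delta_rot '[[0, 0, 0], [0, 0, 0]]'

```text
time: 11.95
ee_pos: [0.6103, -0.0095, 0.0457]
eef_rot: [0.662, 0.749, 0.0, -0.002]
ft_force: [-7.6, 7.2, 5.9]
width: 0.0134
grip_force: 40.0
```

Emit:
play_rows --claw '[0.9, 0.9]' --delta_pos '[[-0.004, 0, 0], [0, 0, 0]]' --delta_rot '[[0, 0, 0], [0, 0, 0]]'

```text
time: 12.15
ee_pos: [0.6103, -0.0096, 0.0457]
eef_rot: [0.662, 0.749, 0.0, -0.002]
ft_force: [-7.3, 8.7, 6.3]
width: 0.0133
grip_force: 40.0
```

Emit:
play_rows --claw '[0.9, 0.9, 0.9, 0.9]' --delta_pos '[[-0.006, 0, 0], [-0.004, 0, 0], [0, 0, 0], [0, 0, 0]]' --delta_rot '[[0, 0, 0], [0, 0, 0], [0, 0, 0], [0, 0, 0]]'

```text
time: 12.55
ee_pos: [0.6103, -0.0098, 0.0457]
eef_rot: [0.662, 0.75, 0.001, -0.003]
ft_force: [-9.3, 13.4, 5.4]
width: 0.0137
grip_force: 40.0
```

Emit:
play_rows --claw '[0.9, 0.9, 0.9, 0.9]' --delta_pos '[[-0.004, 0, 0], [0, 0, 0], [0, 0, 0], [0, 0, 0]]' --delta_rot '[[0, 0, 0], [0, 0, 0], [0, 0, 0], [0, 0, 0]]'

```text
time: 12.95
ee_pos: [0.6103, -0.0099, 0.0457]
eef_rot: [0.662, 0.75, 0.001, -0.003]
ft_force: [-10.3, 15.1, 6.0]
width: 0.0138
grip_force: 40.0
```

Emit:
play_rows --claw '[0.9, 0.9, 0.9, 0.9, 0.9, 0.9, 0.9, 0.9]' --delta_pos '[[0.015, 0, 0], [0.03, 0, 0], [0.035, 0, 0], [0.035, 0, 0], [0.035, 0, 0], [0.035, 0, 0], [0.02, 0, 0], [0, 0, 0]]' --delta_rot '[[0, 0, 0], [0, 0, 0], [0, 0, 0], [0, 0, 0], [0, 0, 0], [0, 0, 0], [0, 0, 0], [0, 0, 0]]'

```text
time: 13.75
ee_pos: [0.6061, 0.0246, 0.0456]
eef_rot: [0.663, 0.748, -0.001, -0.0]
ft_force: [-6.0, -1.7, 4.6]
width: 0.0138
grip_force: 40.0
```

Emit:
play_rows --claw '[0.5, 0.5, 0.5, 0.5, 0.5, 0.5, 0.5, 0.5]' --delta_pos '[[0, 0, 0], [0, 0, 0], [0, 0, 0], [0, 0, -0.1], [0, 0, -0.15], [0, 0, -0.1], [0, 0, 0], [0, 0, 0]]' --delta_rot '[[0, 0, 0], [0, 0, 0], [0, 0, 0], [0, 0, 0], [0, 0, 0], [0, 0, 0], [0, 0, 0], [0, 0, 0]]'

```text
time: 14.55
ee_pos: [0.6072, 0.0248, 0.1154]
eef_rot: [0.663, 0.748, 0.0, 0.0]
ft_force: [0.5, 0.4, 0.1]
width: 0.0434
grip_force: 0.0
```

```bash
python3 -c "
from meas import *
im,K,T=snap('scene','s4.png')
cv2.imwrite('pics/s4c.png',cv2.resize(im[200:350,200:380],None,fx=4,fy=4))
im,K,T=snap('top','t4.png');parts(im,K,T,thr=225)"; python3 plan.py 96.9 .6155,-.0455,.10
```

```text
part 311.9 272.5 9.7 157.5 [0.4522 0.0095]
t 14.7 yaw 96.9 turn needed z -0.0 xy tilt [-0.0005 -0.0005] w 0.0435
[-0.3537  0.0025  0.0714] rows 2 each [-0.1768  0.0012  0.0357]
```

View pics/s4c.png

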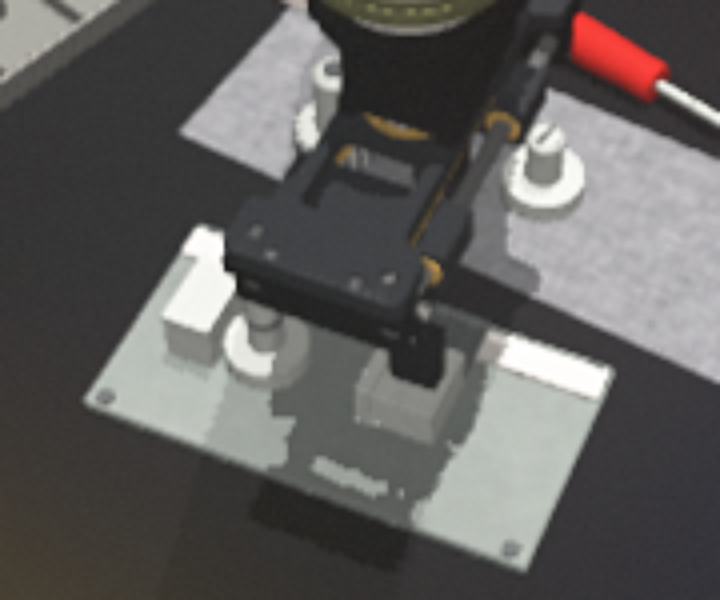

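The spindle has moved against the anvil and still stands upright at crop (265,340); the jaw is open again. Picking it up.

```bash
python3 plan.py 96.9 .6158,-.0546,.115 .6158,-.0546,.0375
```

```text
t 14.7 yaw 96.9 turn needed z -0.0 xy tilt [-0.0005 -0.0005] w 0.0435
[-0.399  -0.0015 -0.0036] rows 2 each [-0.1995 -0.0007 -0.0018]
[0.     0.     0.3875] rows 2 each [0.     0.     0.1938]
```

Emit:
play_rows --claw '[0.5, 0.5, 0.5, 0.5]' --delta_pos '[[-0.2, 0, 0], [-0.2, 0, 0], [0, 0, 0], [0, 0, 0]]' --delta_rot '[[0, 0, 0], [0, 0, 0], [0, 0, 0], [0, 0, 0]]'

```text
time: 15.05
ee_pos: [0.6161, -0.0557, 0.1141]
eef_rot: [0.664, 0.748, -0.0, -0.001]
ft_force: [-0.2, 1.5, 0.2]
width: 0.0434
grip_force: 0.0
```

```bash
python3 plan.py 96.9 .6158,-.0546,.0375
```

```text
t 15.1 yaw 96.76 turn needed z -0.0008 xy tilt [-0.0005 -0.0007] w 0.0434
[ 0.0059 -0.0008  0.3831] rows 2 each [ 0.0029 -0.0004  0.1916]
```

Emit:
play_rows --claw '[0.5, 0.5, 0.5, 0.5, 0.9, 0.9, 0.9, 0.9]' --delta_pos '[[0.004, 0, 0.12], [0, 0, 0.15], [0, 0, 0.115], [0, 0, 0], [0, 0, 0], [0, 0, 0], [0, 0, 0], [0, 0, 0]]' --delta_rot '[[0, 0, 0], [0, 0, 0], [0, 0, 0], [0, 0, 0], [0, 0, 0], [0, 0, 0], [0, 0, 0], [0, 0, 0]]' --squeeze 25

```text
time: 15.85
ee_pos: [0.6171, -0.0538, 0.0394]
eef_rot: [0.663, 0.748, 0.0, 0.001]
ft_force: [0.3, -0.9, 0.6]
width: 0.0193
grip_force: 0.0
```

Emit:
play_rows --claw '[0.9, 0.9, 0.9, 0.9, 0.9, 0.9, 0.9, 0.9]' --delta_pos '[[0, 0, 0], [0, 0, 0], [0, 0, -0.05], [0, 0, -0.12], [0, 0, -0.18], [0, 0, -0.12], [0, 0, 0], [0, 0, 0]]' --delta_rot '[[0, 0, 0], [0, 0, 0], [0, 0, 0], [0, 0, 0], [0, 0, 0], [0, 0, 0], [0, 0, 0], [0, 0, 0]]'

```text
time: 16.65
ee_pos: [0.6164, -0.0539, 0.1324]
eef_rot: [0.663, 0.748, -0.0, 0.0]
ft_force: [-0.7, 0.1, -2.2]
width: 0.0172
grip_force: 25.0
```

```bash
python3 plan.py 96.9 .5504,-.3801,.13 .5504,-.3801,.0335
```

```text
t 16.6 yaw 96.89 turn needed z -0.0 xy tilt [-0.0001  0.0002] w 0.0172
[-1.5795 -0.5234  0.0118] rows 8 each [-0.1974 -0.0654  0.0015]
[0.     0.     0.4825] rows 3 each [0.     0.     0.1608]
```

Emit:
play_rows --claw '[0.9, 0.9, 0.9, 0.9, 0.9, 0.9, 0.9, 0.9]' --delta_pos '[[-0.15, -0.05, 0], [-0.21, -0.07, 0], [-0.21, -0.07, 0], [-0.21, -0.07, 0], [-0.21, -0.07, 0], [-0.21, -0.07, 0], [-0.21, -0.07, 0], [-0.17, -0.053, 0]]' --delta_rot '[[0, 0, 0], [0, 0, 0], [0, 0, 0], [0, 0, 0], [0, 0, 0], [0, 0, 0], [0, 0, 0], [0, 0, 0]]'

```text
time: 17.45
ee_pos: [0.5483, -0.3828, 0.1302]
eef_rot: [0.664, 0.748, -0.001, -0.001]
ft_force: [0.7, -0.3, -2.2]
width: 0.0173
grip_force: 25.0
```

Emit:
play_rows --claw '[0.9, 0.9, 0.9]' --delta_pos '[[0, 0, 0], [0, 0, 0], [0, 0, 0]]' --delta_rot '[[0, 0, 0], [0, 0, 0], [0, 0, 0]]'

```text
time: 17.75
ee_pos: [0.5509, -0.3782, 0.1313]
eef_rot: [0.663, 0.749, 0.0, -0.001]
ft_force: [-0.0, 0.9, -1.6]
width: 0.0172
grip_force: 25.0
```

```bash
python3 plan.py 96.9 .5504,-.3801,.0355; python3 -c "
from meas import *
im,K,T=snap('scene','s5.png')
cv2.imwrite('pics/s5c.png',cv2.resize(im[130:280,110:290],None,fx=4,fy=4))"
```

```text
t 17.8 yaw 97.01 turn needed z 0.0006 xy tilt [ 0.0003 -0.001 ] w 0.0172
[-0.0091 -0.0035  0.479 ] rows 3 each [-0.003  -0.0012  0.1597]
```

View pics/s5c.png

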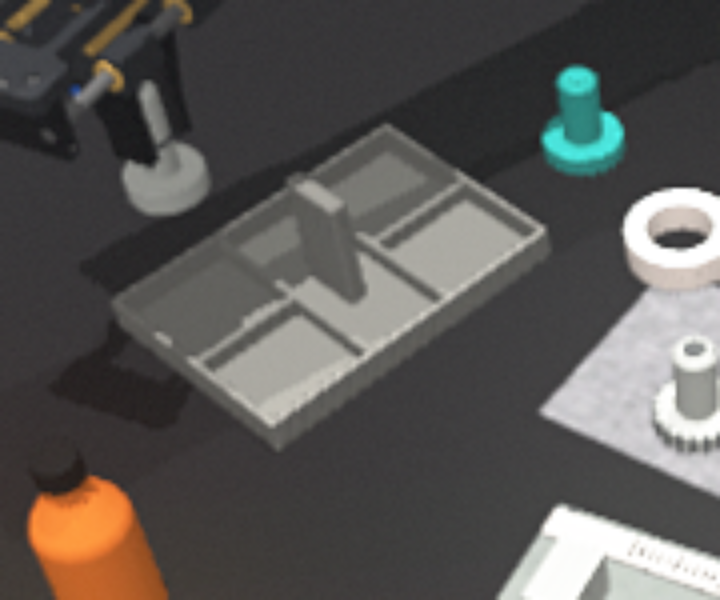

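The spindle is held upright over the back-left pocket, flange at crop (166,180). The layout is as I expected: a middle band with the handle at crop (330,240) and four corner pockets.

Emit:
play_rows --claw '[0.9, 0.9, 0.9, 0.9, 0.9, 0.9, 0.9, 0.9]' --delta_pos '[[-0.006, -0.003, 0.1], [0, 0, 0.14], [0, 0, 0.12], [0, 0, 0.07], [0, 0, 0.035], [0, 0, 0.012], [0, 0, 0], [0, 0, 0]]' --delta_rot '[[0, 0, 0], [0, 0, 0], [0, 0, 0], [0, 0, 0], [0, 0, 0], [0, 0, 0], [0, 0, 0], [0, 0, 0]]'

```text
time: 18.6
ee_pos: [0.5509, -0.3816, 0.0382]
eef_rot: [0.663, 0.748, 0.0, 0.001]
ft_force: [0.1, -0.0, -1.4]
width: 0.0172
grip_force: 25.0
```

Emit:
play_rows --claw '[0.9, 0.9]' --delta_pos '[[0, 0, 0.005], [0, 0, 0]]' --delta_rot '[[0, 0, 0], [0, 0, 0]]'

```text
time: 18.8
ee_pos: [0.5504, -0.3815, 0.0364]
eef_rot: [0.663, 0.748, -0.0, 0.0]
ft_force: [1.1, 0.8, -1.7]
width: 0.0172
grip_force: 25.0
```

Emit:
play_rows --claw '[0.9, 0.9]' --delta_pos '[[0, 0, 0.008], [0, 0, 0]]' --delta_rot '[[0, 0, 0], [0, 0, 0]]'

```text
time: 19.0
ee_pos: [0.5506, -0.3816, 0.0353]
eef_rot: [0.663, 0.748, -0.0, 0.001]
ft_force: [-1.2, 1.2, 5.1]
width: 0.017
grip_force: 25.0
```

Contact. Releasing, rising and re-measuring the parts.

Emit:
play_rows --claw '[0.5, 0.5, 0.5, 0.5, 0.5, 0.5, 0.5, 0.5]' --delta_pos '[[0, 0, 0], [0, 0, 0], [0, 0, 0], [0, 0, -0.1], [0, 0, -0.15], [0, 0, -0.15], [0, 0, -0.1], [0, 0, 0]]' --delta_rot '[[0, 0, 0], [0, 0, 0], [0, 0, 0], [0, 0, 0], [0, 0, 0], [0, 0, 0], [0, 0, 0], [0, 0, 0]]'

```text
time: 19.8
ee_pos: [0.5518, -0.382, 0.1378]
eef_rot: [0.663, 0.748, 0.0, 0.003]
ft_force: [0.5, -0.3, 0.4]
width: 0.0437
grip_force: 0.0
```

```bash
python3 -c "
from meas import *
im,K,T=snap('top','t6.png');parts(im,K,T,thr=228)
im,K,T=snap('scene','s6.png')
cv2.imwrite('pics/s6c.png',cv2.resize(im[130:330,120:390],None,fx=2.9,fy=2.9))
"; python3 plan.py 96.9 .4772,-.1038,.12 .4772,-.1038,.022
```

```text
part 393.5 302.5 12.3 138.5 [ 0.3833 -0.1749]
part 312.2 272.5 9.5 260.0 [0.4523 0.0089]
part 360.8 261.8 10.2 283.0 [ 0.4764 -0.1029]
t 19.9 yaw 96.9 turn needed z 0.0 xy tilt [-0.0001  0.0001] w 0.0439
[ 1.4214 -0.1955  0.0705] rows 7 each [ 0.2031 -0.0279  0.0101]
[0.   0.   0.49] rows 3 each [0.     0.     0.1633]
```

View pics/s6c.png

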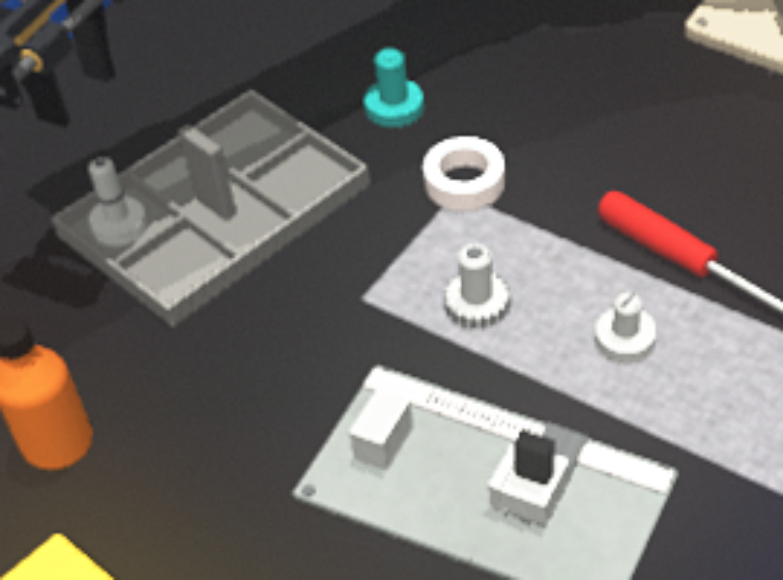

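The spindle stands in the tray pocket at crop (115,215). The gearhub and stub haven't moved. Next the gearhub, at about (0.477,-0.102).

Emit:
play_rows --claw '[0.45, 0.45, 0.45, 0.45, 0.45, 0.45, 0.45, 0.45]' --delta_pos '[[0.15, -0.02, 0], [0.21, -0.03, 0], [0.21, -0.03, 0], [0.21, -0.03, 0], [0.21, -0.03, 0], [0.21, -0.03, 0], [0.23, -0.025, 0], [0, 0, 0]]' --delta_rot '[[0, 0, 0], [0, 0, 0], [0, 0, 0], [0, 0, 0], [0, 0, 0], [0, 0, 0], [0, 0, 0], [0, 0, 0]]'

```text
time: 20.7
ee_pos: [0.4756, -0.096, 0.1334]
eef_rot: [0.66, 0.751, -0.0, -0.001]
ft_force: [0.4, -1.0, -0.4]
width: 0.0477
grip_force: 0.0
```

Emit:
play_rows --claw '[0.45, 0.45, 0.45]' --delta_pos '[[0, 0, 0.08], [0, 0, 0], [0, 0, 0]]' --delta_rot '[[0, 0, 0], [0, 0, 0], [0, 0, 0]]'

```text
time: 21.0
ee_pos: [0.4766, -0.1023, 0.1177]
eef_rot: [0.663, 0.748, -0.0, -0.001]
ft_force: [-0.3, 0.4, -0.4]
width: 0.0476
grip_force: 0.0
```

```bash
python3 plan.py 96.9 .477,-.102,.025
```

```text
t 21.0 yaw 96.88 turn needed z -0.0001 xy tilt [-0.0002 -0.0009] w 0.0476
[0.0012 0.0022 0.4635] rows 3 each [0.0004 0.0007 0.1545]
```

Emit:
play_rows --claw '[0.45, 0.45, 0.45, 0.45, 0.45, 0.45, 0.9, 0.9]' --delta_pos '[[0, 0.002, 0.1], [0, 0, 0.14], [0, 0, 0.12], [0, 0, 0.1], [0, 0, 0], [0, 0, 0], [0, 0, 0], [0, 0, 0]]' --delta_rot '[[0, 0, 0], [0, 0, 0], [0, 0, 0], [0, 0, 0], [0, 0, 0], [0, 0, 0], [0, 0, 0], [0, 0, 0]]'

```text
time: 21.8
ee_pos: [0.4783, -0.1023, 0.0275]
eef_rot: [0.663, 0.748, 0.0, 0.001]
ft_force: [-0.8, -0.5, -0.1]
width: 0.0385
grip_force: 0.0
```

Emit:
play_rows --claw '[0.9, 0.9, 0.9, 0.9]' --delta_pos '[[0, 0, 0], [0, 0, 0], [0, 0, 0], [0, 0, 0]]' --delta_rot '[[0, 0, 0], [0, 0, 0], [0, 0, 0], [0, 0, 0]]'

```text
time: 22.2
ee_pos: [0.4776, -0.1023, 0.0267]
eef_rot: [0.663, 0.748, -0.0, 0.0]
ft_force: [-2.3, -0.3, 7.3]
width: 0.0232
grip_force: 25.0
```

Emit:
play_rows --claw '[0.9, 0.9, 0.9, 0.9, 0.9, 0.9]' --delta_pos '[[0, 0, -0.05], [0, 0, -0.15], [0, 0, -0.2], [0, 0, -0.15], [0, 0, 0], [0, 0, 0]]' --delta_rot '[[0, 0, 0], [0, 0, 0], [0, 0, 0], [0, 0, 0], [0, 0, 0], [0, 0, 0]]'

```text
time: 22.8
ee_pos: [0.4777, -0.1021, 0.1368]
eef_rot: [0.663, 0.748, 0.0, 0.001]
ft_force: [-0.7, 0.3, -2.6]
width: 0.0235
grip_force: 25.0
```

```bash
python3 plan.py 96.9 .616,-.046,.134 .616,-.046,.0375
```

```text
t 22.8 yaw 96.9 turn needed z 0.0 xy tilt [0.     0.0007] w 0.0235
[0.1955 0.7202 0.014 ] rows 4 each [0.0489 0.18   0.0035]
[0.     0.     0.4825] rows 3 each [0.     0.     0.1608]
```

Emit:
play_rows --claw '[0.9, 0.9, 0.9, 0.9, 0.9, 0.9, 0.9, 0.9]' --delta_pos '[[0.035, 0.12, 0], [0.055, 0.2, 0], [0.055, 0.2, 0], [0.06, 0.197, 0], [0, 0, 0], [0, 0, 0], [0, 0, 0.12], [0, 0, 0.15]]' --delta_rot '[[0, 0, 0], [0, 0, 0], [0, 0, 0], [0, 0, 0], [0, 0, 0], [0, 0, 0], [0, 0, 0], [0, 0, 0]]'

```text
time: 23.6
ee_pos: [0.6147, -0.0451, 0.0822]
eef_rot: [0.664, 0.748, -0.0, 0.001]
ft_force: [-0.2, -1.1, -1.3]
width: 0.0232
grip_force: 25.0
```

Emit:
play_rows --claw '[0.9, 0.9, 0.9, 0.9, 0.9]' --delta_pos '[[0, 0, 0.13], [0, 0, 0.06], [0, 0, 0.03], [0, 0, 0], [0, 0, 0]]' --delta_rot '[[0, 0, 0], [0, 0, 0], [0, 0, 0], [0, 0, 0], [0, 0, 0]]'

```text
time: 24.1
ee_pos: [0.6156, -0.0442, 0.0396]
eef_rot: [0.663, 0.748, 0.0, 0.001]
ft_force: [0.0, -0.1, -1.9]
width: 0.0235
grip_force: 25.0
```

Emit:
play_rows --claw '[0.9, 0.9, 0.9]' --delta_pos '[[0, 0, 0.012], [0, 0, 0.008], [0, 0, 0]]' --delta_rot '[[0, 0, 0], [0, 0, 0], [0, 0, 0]]'

```text
time: 24.4
ee_pos: [0.6155, -0.0441, 0.0349]
eef_rot: [0.663, 0.748, 0.0, 0.0]
ft_force: [0.1, -0.6, -0.4]
width: 0.0229
grip_force: 25.0
```

Emit:
play_rows --claw '[0.9, 0.9]' --delta_pos '[[0, 0, 0.006], [0, 0, 0]]' --delta_rot '[[0, 0, 0], [0, 0, 0]]'

```text
time: 24.6
ee_pos: [0.6155, -0.0441, 0.0348]
eef_rot: [0.663, 0.748, 0.0, 0.001]
ft_force: [-4.2, -0.4, 12.2]
width: 0.0234
grip_force: 25.0
```

Emit:
play_rows --claw '[0.45, 0.45, 0.45, 0.45, 0.45, 0.45, 0.45, 0.45]' --delta_pos '[[0, 0, 0], [0, 0, 0], [0, 0, 0], [0, 0, -0.1], [0, 0, -0.15], [0, 0, -0.2], [0.17, -0.003, 0], [0.177, -0.003, 0]]' --delta_rot '[[0, 0, 0], [0, 0, 0], [0, 0, 0], [0, 0, 0], [0, 0, 0], [0, 0, 0], [0, 0, 0], [0, 0, 0]]'

```text
time: 25.4
ee_pos: [0.6062, 0.0243, 0.1243]
eef_rot: [0.664, 0.747, 0.001, 0.001]
ft_force: [0.4, 0.6, -0.7]
width: 0.048
grip_force: 0.0
```

Emit:
play_rows --claw '[0.45, 0.45]' --delta_pos '[[0, 0, 0], [0, 0, 0]]' --delta_rot '[[0, 0, 0], [0, 0, 0]]'

```text
time: 25.6
ee_pos: [0.6053, 0.0255, 0.1231]
eef_rot: [0.663, 0.749, -0.0, 0.0]
ft_force: [-0.3, -1.0, 0.3]
width: 0.0479
grip_force: 0.0
```

```bash
python3 plan.py 96.9 .6061,.0246,.0457
```

```text
t 25.6 yaw 97.02 turn needed z 0.0007 xy tilt [-0.0001  0.0001] w 0.0479
[-0.0051  0.0034  0.3871] rows 2 each [-0.0025  0.0017  0.1935]
```

Emit:
play_rows --claw '[0.45, 0.45, 0.45, 0.45, 0.45, 0.9, 0.9, 0.9]' --delta_pos '[[-0.004, 0.003, 0.12], [0, 0, 0.14], [0, 0, 0.1], [0, 0, 0.027], [0, 0, 0], [0, 0, 0], [0, 0, 0], [0, 0, 0]]' --delta_rot '[[0, 0, 0], [0, 0, 0], [0, 0, 0], [0, 0, 0], [0, 0, 0], [0, 0, 0], [0, 0, 0], [0, 0, 0]]' --squeeze 40

```text
time: 26.4
ee_pos: [0.6067, 0.0239, 0.0467]
eef_rot: [0.663, 0.748, 0.0, 0.001]
ft_force: [-0.1, -0.6, -0.4]
width: 0.0313
grip_force: 0.0
```

Emit:
play_rows --claw '[0.9, 0.9, 0.9]' --delta_pos '[[0, 0, 0], [0, 0, 0], [0, 0, 0]]' --delta_rot '[[0, 0, 0], [0, 0, 0], [0, 0, 0]]'

```text
time: 26.7
ee_pos: [0.6062, 0.0239, 0.046]
eef_rot: [0.663, 0.748, 0.0, 0.0]
ft_force: [-0.4, -0.7, 2.1]
width: 0.0137
grip_force: 40.0
```

Emit:
play_rows --claw '[0.9, 0.9, 0.9, 0.9, 0.9, 0.9, 0.9, 0.9]' --delta_pos '[[-0.02, 0, 0], [-0.02, 0, 0], [-0.02, 0, 0], [-0.02, 0, 0], [-0.02, 0, 0], [-0.02, 0, 0], [-0.01, 0, 0], [0, 0, 0]]' --delta_rot '[[0, 0, 0], [0, 0, 0], [0, 0, 0], [0, 0, 0], [0, 0, 0], [0, 0, 0], [0, 0, 0], [0, 0, 0]]'

```text
time: 27.5
ee_pos: [0.6094, -0.0025, 0.046]
eef_rot: [0.663, 0.748, -0.0, 0.0]
ft_force: [-2.6, 3.2, 5.2]
width: 0.014
grip_force: 40.0
```

Contact is close. Small steps now.

Emit:
play_rows --claw '[0.9, 0.9, 0.9]' --delta_pos '[[-0.006, 0, 0], [-0.005, 0, 0], [0, 0, 0]]' --delta_rot '[[0, 0, 0], [0, 0, 0], [0, 0, 0]]'

```text
time: 27.8
ee_pos: [0.6096, -0.0042, 0.046]
eef_rot: [0.663, 0.748, 0.0, -0.0]
ft_force: [-2.6, 3.3, 5.1]
width: 0.0139
grip_force: 40.0
```

Emit:
play_rows --claw '[0.9, 0.9, 0.9]' --delta_pos '[[-0.006, 0, 0], [0, 0, 0], [0, 0, 0]]' --delta_rot '[[0, 0, 0], [0, 0, 0], [0, 0, 0]]'

```text
time: 28.1
ee_pos: [0.6096, -0.0046, 0.046]
eef_rot: [0.663, 0.749, 0.0, -0.0]
ft_force: [-3.1, 4.7, 5.2]
width: 0.0136
grip_force: 40.0
```

Emit:
play_rows --claw '[0.9, 0.9, 0.9]' --delta_pos '[[-0.006, 0, 0], [0, 0, 0], [0, 0, 0]]' --delta_rot '[[0, 0, 0], [0, 0, 0], [0, 0, 0]]'

```text
time: 28.4
ee_pos: [0.6096, -0.0046, 0.046]
eef_rot: [0.663, 0.749, 0.001, -0.001]
ft_force: [-3.5, 9.5, 5.8]
width: 0.0141
grip_force: 40.0
```

Emit:
play_rows --claw '[0.9, 0.9, 0.9, 0.9, 0.9]' --delta_pos '[[-0.006, 0, 0], [-0.005, 0, 0], [0, 0, 0], [0, 0, 0], [0, 0, 0]]' --delta_rot '[[0, 0, 0], [0, 0, 0], [0, 0, 0], [0, 0, 0], [0, 0, 0]]'

```text
time: 28.9
ee_pos: [0.6096, -0.0047, 0.046]
eef_rot: [0.662, 0.749, 0.001, -0.002]
ft_force: [-4.0, 14.6, 5.8]
width: 0.0136
grip_force: 40.0
```

Emit:
play_rows --claw '[0.9, 0.9, 0.9, 0.9, 0.9, 0.9, 0.9, 0.9]' --delta_pos '[[0.015, 0, 0], [0.03, 0, 0], [0.035, 0, 0], [0.035, 0, 0], [0.03, 0, 0], [0.03, 0, 0], [0, 0, 0], [0, 0, 0]]' --delta_rot '[[0, 0, 0], [0, 0, 0], [0, 0, 0], [0, 0, 0], [0, 0, 0], [0, 0, 0], [0, 0, 0], [0, 0, 0]]'

```text
time: 29.7
ee_pos: [0.6062, 0.0246, 0.046]
eef_rot: [0.664, 0.748, -0.0, 0.001]
ft_force: [-2.9, -0.6, 5.3]
width: 0.014
grip_force: 40.0
```

Emit:
play_rows --claw '[0.45, 0.45, 0.45, 0.45, 0.45, 0.45, 0.45, 0.45]' --delta_pos '[[0, 0, 0], [0, 0, 0], [0, 0, 0], [0, 0, -0.1], [0, 0, -0.15], [0, 0, -0.12], [0, 0, 0], [0, 0, 0]]' --delta_rot '[[0, 0, 0], [0, 0, 0], [0, 0, 0], [0, 0, 0], [0, 0, 0], [0, 0, 0], [0, 0, 0], [0, 0, 0]]'

```text
time: 30.5
ee_pos: [0.606, 0.0258, 0.1198]
eef_rot: [0.663, 0.748, 0.0, 0.0]
ft_force: [-0.9, 0.4, 0.1]
width: 0.0474
grip_force: 0.0
```

```bash
python3 plan.py 96.9 .6153,-.0513,.12 .6153,-.0513,.035
```

```text
t 30.5 yaw 96.89 turn needed z -0.0001 xy tilt [0.     0.0004] w 0.0474
[-0.3885 -0.0004 -0.0012] rows 2 each [-0.1943 -0.0002 -0.0006]
[0.    0.    0.425] rows 2 each [0.     0.     0.2125]
```

Emit:
play_rows --claw '[0.45, 0.45, 0.45, 0.45, 0.45, 0.45, 0.45, 0.45]' --delta_pos '[[-0.19, 0, 0], [-0.2, 0.003, 0], [0, 0, 0], [0, 0, 0.12], [0, 0, 0.14], [0, 0, 0.1], [0, 0, 0.06], [0, 0, 0]]' --delta_rot '[[0, 0, 0], [0, 0, 0], [0, 0, 0], [0, 0, 0], [0, 0, 0], [0, 0, 0], [0, 0, 0], [0, 0, 0]]'

```text
time: 31.3
ee_pos: [0.6143, -0.0512, 0.0334]
eef_rot: [0.663, 0.748, -0.001, -0.002]
ft_force: [0.4, -0.0, -0.1]
width: 0.0477
grip_force: 0.0
```

Emit:
play_rows --claw '[0.9, 0.9, 0.9, 0.9, 0.9, 0.9]' --delta_pos '[[0, 0, 0], [0, 0, 0], [0, 0, 0], [0, 0, 0], [0, 0, 0], [0, 0, 0]]' --delta_rot '[[0, 0, 0], [0, 0, 0], [0, 0, 0], [0, 0, 0], [0, 0, 0], [0, 0, 0]]' --squeeze 25

```text
time: 31.9
ee_pos: [0.6163, -0.0513, 0.0364]
eef_rot: [0.663, 0.748, 0.0, 0.001]
ft_force: [0.2, 0.7, 4.9]
width: 0.0234
grip_force: 25.0
```

Emit:
play_rows --claw '[0.9, 0.9, 0.9, 0.9, 0.9, 0.9]' --delta_pos '[[0, 0, -0.05], [0, 0, -0.15], [0, 0, -0.2], [0, 0, -0.12], [0, 0, 0], [0, 0, 0]]' --delta_rot '[[0, 0, 0], [0, 0, 0], [0, 0, 0], [0, 0, 0], [0, 0, 0], [0, 0, 0]]'

```text
time: 32.5
ee_pos: [0.6157, -0.0514, 0.1399]
eef_rot: [0.663, 0.748, -0.0, 0.0]
ft_force: [-0.9, 0.5, -1.8]
width: 0.0237
grip_force: 25.0
```

```bash
python3 plan.py 96.9 .4408,-.2865,.13 .4408,-.2865,.0335
```

```text
t 32.5 yaw 96.9 turn needed z -0.0 xy tilt [-0.0001  0.0002] w 0.0237
[-1.0621 -1.0093  0.0495] rows 7 each [-0.1517 -0.1442  0.0071]
[0.     0.     0.4825] rows 3 each [0.     0.     0.1608]
```

Emit:
play_rows --claw '[0.9, 0.9, 0.9, 0.9, 0.9, 0.9, 0.9, 0.9]' --delta_pos '[[-0.112, -0.105, 0], [-0.16, -0.152, 0], [-0.16, -0.152, 0], [-0.16, -0.152, 0], [-0.16, -0.152, 0], [-0.16, -0.152, 0], [-0.15, -0.144, 0], [0, 0, 0]]' --delta_rot '[[0, 0, 0], [0, 0, 0], [0, 0, 0], [0, 0, 0], [0, 0, 0], [0, 0, 0], [0, 0, 0], [0, 0, 0]]'

```text
time: 33.3
ee_pos: [0.4359, -0.2918, 0.138]
eef_rot: [0.667, 0.745, -0.002, -0.001]
ft_force: [0.2, -0.2, -1.9]
width: 0.0233
grip_force: 25.0
```

Emit:
play_rows --claw '[0.9, 0.9, 0.9]' --delta_pos '[[0, 0, 0], [0, 0, 0], [0, 0, 0]]' --delta_rot '[[0, 0, 0], [0, 0, 0], [0, 0, 0]]'

```text
time: 33.6
ee_pos: [0.4417, -0.2849, 0.1394]
eef_rot: [0.662, 0.749, 0.0, -0.0]
ft_force: [0.2, 1.0, -3.0]
width: 0.023
grip_force: 25.0
```

```bash
python3 plan.py 96.9 .4408,-.2865,.0334
```

```text
t 33.6 yaw 97.04 turn needed z 0.0008 xy tilt [ 0.0003 -0.0003] w 0.023
[-0.0075 -0.0056  0.53  ] rows 3 each [-0.0025 -0.0019  0.1767]
```

Emit:
play_rows --claw '[0.9, 0.9, 0.9, 0.9, 0.9, 0.9, 0.9, 0.9]' --delta_pos '[[-0.006, -0.005, 0.12], [0, 0, 0.16], [0, 0, 0.12], [0, 0, 0.08], [0, 0, 0.035], [0, 0, 0.01], [0, 0, 0], [0, 0, 0]]' --delta_rot '[[0, 0, 0], [0, 0, 0], [0, 0, 0], [0, 0, 0], [0, 0, 0], [0, 0, 0], [0, 0, 0], [0, 0, 0]]'

```text
time: 34.4
ee_pos: [0.4409, -0.288, 0.0358]
eef_rot: [0.663, 0.748, 0.0, 0.001]
ft_force: [-0.8, 0.3, -0.7]
width: 0.0236
grip_force: 25.0
```

Emit:
play_rows --claw '[0.9, 0.9]' --delta_pos '[[0, 0, 0.006], [0, 0, 0]]' --delta_rot '[[0, 0, 0], [0, 0, 0]]'

```text
time: 34.6
ee_pos: [0.4403, -0.2879, 0.0339]
eef_rot: [0.663, 0.748, -0.0, 0.0]
ft_force: [-0.3, 1.1, -1.6]
width: 0.0236
grip_force: 25.0
```

Emit:
play_rows --claw '[0.9, 0.9, 0.9]' --delta_pos '[[0, 0, 0.006], [0, 0, 0.004], [0, 0, 0]]' --delta_rot '[[0, 0, 0], [0, 0, 0], [0, 0, 0]]'

```text
time: 34.9
ee_pos: [0.4404, -0.2878, 0.0323]
eef_rot: [0.663, 0.748, -0.0, 0.0]
ft_force: [-2.7, 1.1, 8.0]
width: 0.0233
grip_force: 25.0
```

Emit:
play_rows --claw '[0.45, 0.45, 0.45, 0.45, 0.45, 0.45, 0.45, 0.45]' --delta_pos '[[0, 0, 0], [0, 0, 0], [0, 0, 0], [0, 0, -0.1], [0, 0, -0.15], [0, 0, -0.15], [0, 0, -0.08], [0, 0, 0]]' --delta_rot '[[0, 0, 0], [0, 0, 0], [0, 0, 0], [0, 0, 0], [0, 0, 0], [0, 0, 0], [0, 0, 0], [0, 0, 0]]'

```text
time: 35.7
ee_pos: [0.4415, -0.2884, 0.1299]
eef_rot: [0.663, 0.748, 0.0, 0.002]
ft_force: [0.6, -0.6, -0.4]
width: 0.0482
grip_force: 0.0
```

```bash
python3 -c "
from meas import *
im,K,T=snap('top','t7.png');parts(im,K,T,thr=225)
im,K,T=snap('scene','s7.png');print(proj([.4523,.009,.045],K,T))
cv2.imwrite('pics/s7c.png',cv2.resize(im[130:330,120:390],None,fx=2.9,fy=2.9))
"; python3 plan.py 96.9 .4525,.0095,.12 .4525,.0095,.02
```

```text
part 393.5 302.5 12.3 142.5 [ 0.3833 -0.1749]
part 312.2 272.4 9.9 272.0 [0.4523 0.0089]
[335.60526241 233.7275025 ]
t 35.8 yaw 96.89 turn needed z -0.0 xy tilt [-0.0001  0.0001] w 0.0477
[1.4679 0.2404 0.0362] rows 7 each [0.2097 0.0343 0.0052]
[0.  0.  0.5] rows 3 each [0.     0.     0.1667]
```

View pics/s7c.png

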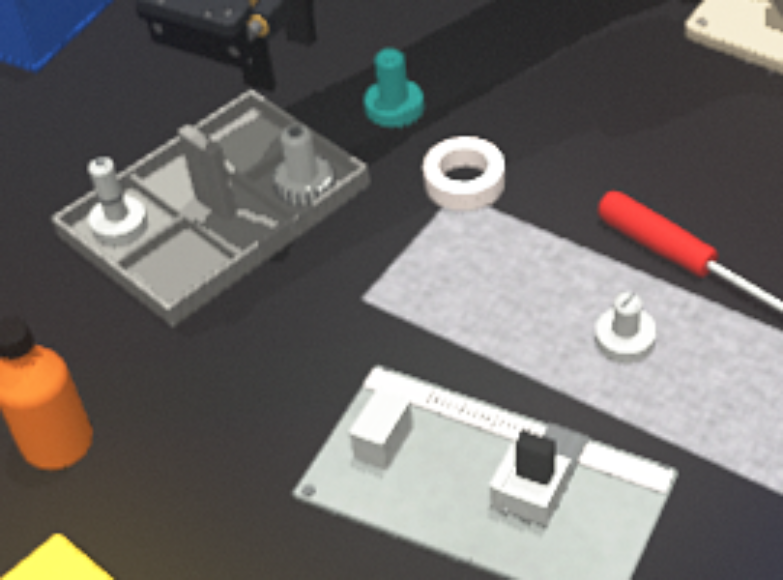

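The spindle and gearhub both stand in the tray, at crop (117,215) and (303,180). The stub's top at crop (627,300), i.e. scene (336,233), matches my measurement. Picking the stub.

Emit:
play_rows --claw '[0.45, 0.45, 0.45, 0.45, 0.45, 0.45, 0.45, 0.45]' --delta_pos '[[0.15, 0.024, 0], [0.215, 0.035, 0], [0.215, 0.035, 0], [0.215, 0.035, 0], [0.215, 0.035, 0], [0.215, 0.035, 0], [0.215, 0.035, 0], [0.028, 0.006, 0.03]]' --delta_rot '[[0, 0, 0], [0, 0, 0], [0, 0, 0], [0, 0, 0], [0, 0, 0], [0, 0, 0], [0, 0, 0], [0, 0, 0]]'

```text
time: 36.6
ee_pos: [0.4523, 0.0148, 0.1213]
eef_rot: [0.661, 0.751, 0.001, -0.0]
ft_force: [0.2, -0.7, 0.1]
width: 0.0479
grip_force: 0.0
```

Emit:
play_rows --claw '[0.45, 0.45, 0.45]' --delta_pos '[[0, 0, 0], [0, 0, 0], [0, 0, 0]]' --delta_rot '[[0, 0, 0], [0, 0, 0], [0, 0, 0]]'

```text
time: 36.9
ee_pos: [0.4524, 0.0081, 0.1212]
eef_rot: [0.664, 0.748, -0.0, -0.0]
ft_force: [0.6, -0.2, 0.5]
width: 0.0479
grip_force: 0.0
```

```bash
python3 plan.py 96.9 .4525,.0098,.0205; python3 -c "
from meas import *
im,K,T=snap('top','t8.png')
im,K,T=snap('scene','s8.png'); m=np.zeros(im.shape[:2],bool); m[225:262,320:360]=im.min(2)[225:262,320:360]>225
print([ (cv2.contourArea(c),cv2.boundingRect(c)) for c in blobs(m,30,900)])"
```

```text
t 36.9 yaw 96.77 turn needed z -0.0007 xy tilt [-0.0002 -0.0003] w 0.0479
[0.0084 0.0013 0.5036] rows 3 each [0.0028 0.0004 0.1679]
[]
```

Emit:
play_rows --claw '[0.45, 0.45, 0.45, 0.45, 0.45, 0.45, 0.9, 0.9]' --delta_pos '[[0.006, 0, 0.12], [0, 0, 0.16], [0, 0, 0.14], [0, 0, 0.08], [0, 0, 0], [0, 0, 0], [0, 0, 0], [0, 0, 0]]' --delta_rot '[[0, 0, 0], [0, 0, 0], [0, 0, 0], [0, 0, 0], [0, 0, 0], [0, 0, 0], [0, 0, 0], [0, 0, 0]]'

```text
time: 37.8
ee_pos: [0.4532, 0.0105, 0.0225]
eef_rot: [0.663, 0.748, 0.0, 0.001]
ft_force: [-0.4, -0.7, -0.2]
width: 0.0385
grip_force: 0.0
```

Emit:
play_rows --claw '[0.9, 0.9, 0.9, 0.9, 0.9]' --delta_pos '[[0, 0, 0], [0, 0, 0], [0, 0, 0], [0, 0, 0], [0, 0, 0]]' --delta_rot '[[0, 0, 0], [0, 0, 0], [0, 0, 0], [0, 0, 0], [0, 0, 0]]'

```text
time: 38.3
ee_pos: [0.4525, 0.0107, 0.0218]
eef_rot: [0.663, 0.748, -0.0, 0.0]
ft_force: [-2.7, -1.1, 5.5]
width: 0.0192
grip_force: 25.0
```

Emit:
play_rows --claw '[0.9, 0.9, 0.9, 0.9, 0.9, 0.9]' --delta_pos '[[0, 0, -0.05], [0, 0, -0.15], [0, 0, -0.2], [0, 0, -0.18], [0, 0, 0], [0, 0, 0]]' --delta_rot '[[0, 0, 0], [0, 0, 0], [0, 0, 0], [0, 0, 0], [0, 0, 0], [0, 0, 0]]'

```text
time: 38.9
ee_pos: [0.4527, 0.0106, 0.1382]
eef_rot: [0.663, 0.748, 0.0, 0.001]
ft_force: [-0.1, -1.1, -2.1]
width: 0.0191
grip_force: 25.0
```

```bash
python3 plan.py 96.9 .6155,-.044,.134 .6155,-.044,.03
```

```text
t 38.9 yaw 96.89 turn needed z -0.0001 xy tilt [0.0001 0.001 ] w 0.0191
[-0.3687  0.7752  0.0209] rows 4 each [-0.0922  0.1938  0.0052]
[0.   0.   0.52] rows 3 each [0.     0.     0.1733]
```

Emit:
play_rows --claw '[0.9, 0.9, 0.9, 0.9, 0.9, 0.9, 0.9, 0.9]' --delta_pos '[[-0.06, 0.12, 0], [-0.09, 0.19, 0], [-0.1, 0.21, 0], [-0.09, 0.19, 0], [-0.03, 0.065, 0], [0, 0, 0], [0, 0, 0.12], [0, 0, 0.15]]' --delta_rot '[[0, 0, 0], [0, 0, 0], [0, 0, 0], [0, 0, 0], [0, 0, 0], [0, 0, 0], [0, 0, 0], [0, 0, 0]]'

```text
time: 39.7
ee_pos: [0.6146, -0.043, 0.0831]
eef_rot: [0.663, 0.749, 0.0, 0.0]
ft_force: [0.4, 0.1, -2.0]
width: 0.0193
grip_force: 25.0
```

Emit:
play_rows --claw '[0.9, 0.9, 0.9, 0.9, 0.9, 0.9]' --delta_pos '[[0, 0, 0.13], [0, 0, 0.08], [0, 0, 0.03], [0, 0, 0.01], [0, 0, 0], [0, 0, 0]]' --delta_rot '[[0, 0, 0], [0, 0, 0], [0, 0, 0], [0, 0, 0], [0, 0, 0], [0, 0, 0]]'

```text
time: 40.3
ee_pos: [0.6159, -0.044, 0.0347]
eef_rot: [0.663, 0.748, 0.0, 0.001]
ft_force: [0.1, -0.2, 0.0]
width: 0.0192
grip_force: 25.0
```

Emit:
play_rows --claw '[0.9, 0.9, 0.9, 0.9]' --delta_pos '[[0, 0, 0.01], [0, 0, 0.01], [0, 0, 0], [0, 0, 0]]' --delta_rot '[[0, 0, 0], [0, 0, 0], [0, 0, 0], [0, 0, 0]]'

```text
time: 40.7
ee_pos: [0.6155, -0.0441, 0.0299]
eef_rot: [0.663, 0.748, 0.0, 0.0]
ft_force: [0.7, 0.0, 1.7]
width: 0.0195
grip_force: 25.0
```

Emit:
play_rows --claw '[0.9, 0.9]' --delta_pos '[[0, 0, 0.006], [0, 0, 0]]' --delta_rot '[[0, 0, 0], [0, 0, 0]]'

```text
time: 40.9
ee_pos: [0.6156, -0.0441, 0.0298]
eef_rot: [0.663, 0.748, -0.0, 0.001]
ft_force: [-5.8, -1.6, 14.2]
width: 0.0192
grip_force: 25.0
```

Emit:
play_rows --claw '[0.45, 0.45, 0.45, 0.45, 0.45, 0.45, 0.45, 0.45]' --delta_pos '[[0, 0, 0], [0, 0, 0], [0, 0, 0], [0, 0, -0.1], [0, 0, -0.18], [0, 0, -0.2], [0.17, -0.003, 0], [0.175, -0.003, 0]]' --delta_rot '[[0, 0, 0], [0, 0, 0], [0, 0, 0], [0, 0, 0], [0, 0, 0], [0, 0, 0], [0, 0, 0], [0, 0, 0]]'

```text
time: 41.7
ee_pos: [0.6064, 0.024, 0.1255]
eef_rot: [0.664, 0.747, 0.001, 0.001]
ft_force: [-1.2, 1.0, -0.6]
width: 0.0475
grip_force: 0.0
```

Emit:
play_rows --claw '[0.45, 0.45, 0.45]' --delta_pos '[[0, 0, 0], [0, 0, 0], [0, 0, 0]]' --delta_rot '[[0, 0, 0], [0, 0, 0], [0, 0, 0]]'

```text
time: 42.0
ee_pos: [0.6058, 0.0232, 0.124]
eef_rot: [0.664, 0.748, -0.0, 0.0]
ft_force: [-1.1, -0.2, -0.2]
width: 0.0478
grip_force: 0.0
```

```bash
python3 plan.py 96.9 .6062,.0246,.046
```

```text
t 42.0 yaw 96.84 turn needed z -0.0003 xy tilt [-0.0004  0.    ] w 0.0478
[0.0069 0.003  0.3899] rows 2 each [0.0034 0.0015 0.1949]
```

Emit:
play_rows --claw '[0.45, 0.45, 0.45, 0.45, 0.45, 0.9, 0.9, 0.9]' --delta_pos '[[0.006, 0.003, 0.12], [0, 0, 0.14], [0, 0, 0.1], [0, 0, 0.03], [0, 0, 0], [0, 0, 0], [0, 0, 0], [0, 0, 0]]' --delta_rot '[[0, 0, 0], [0, 0, 0], [0, 0, 0], [0, 0, 0], [0, 0, 0], [0, 0, 0], [0, 0, 0], [0, 0, 0]]' --squeeze 40

```text
time: 42.8
ee_pos: [0.6067, 0.0256, 0.0473]
eef_rot: [0.663, 0.748, 0.0, 0.001]
ft_force: [0.2, -0.1, 0.8]
width: 0.0315
grip_force: 0.0
```

Emit:
play_rows --claw '[0.9, 0.9, 0.9, 0.9]' --delta_pos '[[0, 0, 0], [0, 0, 0], [0, 0, 0], [0, 0, 0]]' --delta_rot '[[0, 0, 0], [0, 0, 0], [0, 0, 0], [0, 0, 0]]'

```text
time: 43.2
ee_pos: [0.606, 0.0255, 0.0466]
eef_rot: [0.663, 0.748, -0.0, 0.0]
ft_force: [-3.0, -1.0, 4.6]
width: 0.0138
grip_force: 40.0
```

Emit:
play_rows --claw '[0.9, 0.9, 0.9, 0.9, 0.9, 0.9, 0.9, 0.9]' --delta_pos '[[-0.02, 0, 0], [-0.023, 0, 0], [-0.023, 0, 0], [-0.023, 0, 0], [-0.023, 0, 0], [-0.02, 0, 0], [-0.015, 0, 0], [0, 0, 0]]' --delta_rot '[[0, 0, 0], [0, 0, 0], [0, 0, 0], [0, 0, 0], [0, 0, 0], [0, 0, 0], [0, 0, 0], [0, 0, 0]]'

```text
time: 44.0
ee_pos: [0.6095, -0.0032, 0.0466]
eef_rot: [0.663, 0.748, 0.0, -0.0]
ft_force: [-3.5, 3.2, 5.3]
width: 0.0139
grip_force: 40.0
```

Emit:
play_rows --claw '[0.9, 0.9, 0.9, 0.9]' --delta_pos '[[-0.008, 0, 0], [-0.007, 0, 0], [0, 0, 0], [0, 0, 0]]' --delta_rot '[[0, 0, 0], [0, 0, 0], [0, 0, 0], [0, 0, 0]]'

```text
time: 44.4
ee_pos: [0.6098, -0.0057, 0.0466]
eef_rot: [0.663, 0.749, 0.0, -0.001]
ft_force: [-4.3, 2.9, 5.2]
width: 0.0136
grip_force: 40.0
```

Emit:
play_rows --claw '[0.9, 0.9, 0.9]' --delta_pos '[[-0.008, 0, 0], [0, 0, 0], [0, 0, 0]]' --delta_rot '[[0, 0, 0], [0, 0, 0], [0, 0, 0]]'

```text
time: 44.7
ee_pos: [0.61, -0.0072, 0.0466]
eef_rot: [0.663, 0.749, 0.0, -0.001]
ft_force: [-4.2, 2.9, 4.9]
width: 0.0138
grip_force: 40.0
```

Emit:
play_rows --claw '[0.9, 0.9, 0.9]' --delta_pos '[[-0.006, 0, 0], [0, 0, 0], [0, 0, 0]]' --delta_rot '[[0, 0, 0], [0, 0, 0], [0, 0, 0]]'

```text
time: 45.0
ee_pos: [0.61, -0.0074, 0.0466]
eef_rot: [0.663, 0.749, 0.001, -0.001]
ft_force: [-4.3, 5.8, 6.9]
width: 0.0137
grip_force: 40.0
```

Emit:
play_rows --claw '[0.9, 0.9, 0.9]' --delta_pos '[[-0.006, 0, 0], [0, 0, 0], [0, 0, 0]]' --delta_rot '[[0, 0, 0], [0, 0, 0], [0, 0, 0]]'

```text
time: 45.3
ee_pos: [0.61, -0.0075, 0.0466]
eef_rot: [0.662, 0.749, 0.001, -0.001]
ft_force: [-4.4, 9.0, 4.5]
width: 0.0135
grip_force: 40.0
```

Emit:
play_rows --claw '[0.9, 0.9, 0.9, 0.9, 0.9]' --delta_pos '[[-0.006, 0, 0], [-0.006, 0, 0], [0, 0, 0], [0, 0, 0], [0, 0, 0]]' --delta_rot '[[0, 0, 0], [0, 0, 0], [0, 0, 0], [0, 0, 0], [0, 0, 0]]'

```text
time: 45.8
ee_pos: [0.61, -0.0077, 0.0466]
eef_rot: [0.662, 0.75, 0.002, -0.002]
ft_force: [-5.9, 13.9, 4.6]
width: 0.0136
grip_force: 40.0
```

Emit:
play_rows --claw '[0.9, 0.9, 0.9, 0.9, 0.9, 0.9, 0.9, 0.9]' --delta_pos '[[0.015, 0, 0], [0.03, 0, 0], [0.035, 0, 0], [0.035, 0, 0], [0.035, 0, 0], [0.035, 0, 0], [0, 0, 0], [0, 0, 0]]' --delta_rot '[[0, 0, 0], [0, 0, 0], [0, 0, 0], [0, 0, 0], [0, 0, 0], [0, 0, 0], [0, 0, 0], [0, 0, 0]]'

```text
time: 46.6
ee_pos: [0.6063, 0.0237, 0.0466]
eef_rot: [0.663, 0.748, -0.0, -0.0]
ft_force: [-3.6, -0.4, 6.8]
width: 0.014
grip_force: 40.0
```

Emit:
play_rows --claw '[0.45, 0.45, 0.45, 0.45, 0.45, 0.45, 0.45, 0.45]' --delta_pos '[[0, 0, 0], [0, 0, 0], [0, 0, 0], [0, 0, -0.1], [0, 0, -0.15], [0, 0, -0.12], [0, 0, 0], [0, 0, 0]]' --delta_rot '[[0, 0, 0], [0, 0, 0], [0, 0, 0], [0, 0, 0], [0, 0, 0], [0, 0, 0], [0, 0, 0], [0, 0, 0]]'

```text
time: 47.4
ee_pos: [0.6066, 0.0235, 0.1204]
eef_rot: [0.663, 0.748, 0.0, 0.0]
ft_force: [-1.0, 1.3, 0.0]
width: 0.0472
grip_force: 0.0
```

```bash
python3 plan.py 96.9 .616,-.0535,.12 .616,-.0535,.031
```

```text
t 47.4 yaw 96.89 turn needed z -0.0001 xy tilt [0.0002 0.0004] w 0.0472
[-0.3881  0.0004  0.0021] rows 2 each [-0.194   0.0002  0.0011]
[0.    0.    0.445] rows 3 each [0.     0.     0.1483]
```

Emit:
play_rows --claw '[0.45, 0.45, 0.45, 0.45, 0.45, 0.45, 0.45, 0.45]' --delta_pos '[[-0.19, 0, 0], [-0.198, 0, 0], [0, 0, 0], [0, 0, 0.12], [0, 0, 0.14], [0, 0, 0.11], [0, 0, 0.07], [0, 0, 0]]' --delta_rot '[[0, 0, 0], [0, 0, 0], [0, 0, 0], [0, 0, 0], [0, 0, 0], [0, 0, 0], [0, 0, 0], [0, 0, 0]]'

```text
time: 48.2
ee_pos: [0.614, -0.0532, 0.0297]
eef_rot: [0.663, 0.748, -0.001, -0.002]
ft_force: [-0.4, 0.3, -0.5]
width: 0.048
grip_force: 0.0
```

Emit:
play_rows --claw '[0.9, 0.9, 0.9, 0.9, 0.9, 0.9, 0.9]' --delta_pos '[[0, 0, 0], [0, 0, 0], [0, 0, 0], [0, 0, 0], [0, 0, 0], [0, 0, 0], [0, 0, 0]]' --delta_rot '[[0, 0, 0], [0, 0, 0], [0, 0, 0], [0, 0, 0], [0, 0, 0], [0, 0, 0], [0, 0, 0]]' --squeeze 25

```text
time: 48.9
ee_pos: [0.6161, -0.0533, 0.0329]
eef_rot: [0.663, 0.748, 0.0, 0.0]
ft_force: [-1.0, -1.1, 5.1]
width: 0.019
grip_force: 25.0
```

Emit:
play_rows --claw '[0.9, 0.9, 0.9, 0.9, 0.9, 0.9]' --delta_pos '[[0, 0, -0.05], [0, 0, -0.15], [0, 0, -0.2], [0, 0, -0.12], [0, 0, 0], [0, 0, 0]]' --delta_rot '[[0, 0, 0], [0, 0, 0], [0, 0, 0], [0, 0, 0], [0, 0, 0], [0, 0, 0]]'

```text
time: 49.5
ee_pos: [0.6156, -0.0534, 0.1365]
eef_rot: [0.663, 0.748, -0.0, 0.0]
ft_force: [-0.6, -0.1, -1.2]
width: 0.0191
grip_force: 25.0
```

```bash
python3 plan.py 96.9 .5642,-.3115,.13
```

```text
t 49.5 yaw 96.9 turn needed z -0.0 xy tilt [-0.0001  0.0002] w 0.0191
[-1.2503 -0.41    0.0325] rows 6 each [-0.2084 -0.0683  0.0054]
```

Emit:
play_rows --claw '[0.9, 0.9, 0.9, 0.9, 0.9, 0.9, 0.9, 0.9]' --delta_pos '[[-0.13, -0.043, 0], [-0.2, -0.065, 0], [-0.2, -0.066, 0], [-0.2, -0.066, 0], [-0.2, -0.066, 0], [-0.19, -0.062, 0], [-0.13, -0.042, 0], [0, 0, 0]]' --delta_rot '[[0, 0, 0], [0, 0, 0], [0, 0, 0], [0, 0, 0], [0, 0, 0], [0, 0, 0], [0, 0, 0], [0, 0, 0]]'

```text
time: 50.3
ee_pos: [0.5613, -0.3168, 0.134]
eef_rot: [0.666, 0.746, -0.001, -0.001]
ft_force: [0.9, -0.3, -0.9]
width: 0.0191
grip_force: 25.0
```

Emit:
play_rows --claw '[0.9, 0.9, 0.9]' --delta_pos '[[0, 0, 0], [0, 0, 0], [0, 0, 0]]' --delta_rot '[[0, 0, 0], [0, 0, 0], [0, 0, 0]]'

```text
time: 50.6
ee_pos: [0.5646, -0.3097, 0.136]
eef_rot: [0.662, 0.749, 0.0, -0.0]
ft_force: [0.5, 0.2, -1.0]
width: 0.019
grip_force: 25.0
```

```bash
python3 plan.py 96.9 .5642,-.3115,.03
```

```text
t 50.6 yaw 97.02 turn needed z 0.0007 xy tilt [ 0.0001 -0.0004] w 0.019
[-0.0086 -0.0032  0.5301] rows 3 each [-0.0029 -0.0011  0.1767]
```

Emit:
play_rows --claw '[0.9, 0.9, 0.9, 0.9, 0.9, 0.9, 0.9, 0.9]' --delta_pos '[[-0.006, -0.003, 0.12], [0, 0, 0.16], [0, 0, 0.12], [0, 0, 0.08], [0, 0, 0.035], [0, 0, 0.01], [0, 0, 0], [0, 0, 0]]' --delta_rot '[[0, 0, 0], [0, 0, 0], [0, 0, 0], [0, 0, 0], [0, 0, 0], [0, 0, 0], [0, 0, 0], [0, 0, 0]]'

```text
time: 51.4
ee_pos: [0.5647, -0.3128, 0.0326]
eef_rot: [0.663, 0.748, 0.0, 0.001]
ft_force: [-0.4, -1.2, -0.8]
width: 0.0191
grip_force: 25.0
```

Emit:
play_rows --claw '[0.9, 0.9, 0.9, 0.9]' --delta_pos '[[0, 0, 0.006], [0, 0, 0.005], [0, 0, 0], [0, 0, 0]]' --delta_rot '[[0, 0, 0], [0, 0, 0], [0, 0, 0], [0, 0, 0]]'

```text
time: 51.8
ee_pos: [0.5639, -0.3126, 0.0292]
eef_rot: [0.663, 0.748, -0.0, 0.0]
ft_force: [0.1, 0.1, -0.6]
width: 0.0192
grip_force: 25.0
```

Emit:
play_rows --claw '[0.9, 0.9, 0.9]' --delta_pos '[[0, 0, 0.005], [0, 0, 0], [0, 0, 0]]' --delta_rot '[[0, 0, 0], [0, 0, 0], [0, 0, 0]]'

```text
time: 52.1
ee_pos: [0.564, -0.3126, 0.0289]
eef_rot: [0.663, 0.748, -0.0, 0.0]
ft_force: [-3.1, 1.2, 6.4]
width: 0.0191
grip_force: 25.0
```

Emit:
play_rows --claw '[0.45, 0.45, 0.45, 0.45, 0.45, 0.45, 0.45, 0.45]' --delta_pos '[[0, 0, 0], [0, 0, 0], [0, 0, 0], [0, 0, -0.1], [0, 0, -0.15], [0, 0, -0.15], [0, 0, -0.2], [0.22, 0, 0]]' --delta_rot '[[0, 0, 0], [0, 0, 0], [0, 0, 0], [0, 0, 0], [0, 0, 0], [0, 0, 0], [0, 0, 0], [0, 0, 0]]'

```text
time: 52.9
ee_pos: [0.5605, -0.2752, 0.1531]
eef_rot: [0.666, 0.746, 0.0, 0.004]
ft_force: [1.1, 0.4, 0.4]
width: 0.0478
grip_force: 0.0
```

Emit:
play_rows --claw '[0.45, 0.45, 0.45, 0.45, 0.45, 0.45]' --delta_pos '[[0.22, 0, 0], [0.22, 0, 0], [0.22, 0, 0], [0.2, 0, 0], [0, 0, 0], [0, 0, 0]]' --delta_rot '[[0, 0, 0], [0, 0, 0], [0, 0, 0], [0, 0, 0], [0, 0, 0], [0, 0, 0]]'

```text
time: 53.5
ee_pos: [0.538, -0.0976, 0.1484]
eef_rot: [0.663, 0.749, -0.0, 0.0]
ft_force: [-0.3, -1.3, -0.5]
width: 0.0478
grip_force: 0.0
```

```bash
python3 -c "
from meas import *
im,K,T=snap('top','t9.png')
g=im.min(2);m=np.zeros(g.shape,bool);m[190:315,410:515]=g[190:315,410:515]>80
for c in blobs(m,2000,9000): print('tray',rect(c,.02,K,T))
a=cv2.resize(im[190:315,405:520],None,fx=3.2,fy=3.2)
im,K,T=snap('scene','s9.png')
b=cv2.resize(im[140:265,115:265],None,fx=2.8,fy=3.2)
cv2.imwrite('pics/c9.png',np.hstack([a,b]))
"
```

```text
tray [ 0.4983 -0.3168  0.2032  0.2904 87.8046]
```

View pics/c9.png

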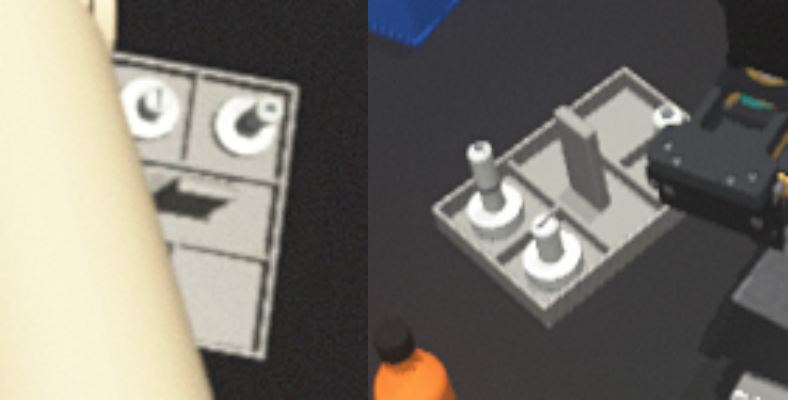

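All three parts stand in the tray: spindle at panel (495,205), stub at (550,255), gearhub top at (668,118). Locating the handle accurately.

```bash
python3 - <<'E'
from meas import *
im,K,T=snap('scene')
P=pix((115+(576-368)/2.8,140+118/3.2),.076,K,T); print("handle top (scene)",P)
print("pred px of (.4956,-.3333,.076)",proj([.4956,-.3333,.076],K,T))
# tray outer top rim corners visible in scene: left corner (434,210), bottom (548,312?), top (625,68)
for p in((434,208),(548,312),(625,68)): print(pix((115+(p[0]-368)/2.8,140+p[1]/3.2),.02,K,T).round(4))
c=np.array([.4956,-.3333]);a=np.radians(-11.4);ex=np.array([np.cos(a),np.sin(a)]);ey=np.array([-ex[1],ex[0]])
for sx,sy in((1,-1),(1,1),(-1,-1)): print((c+.1*sx*ex+.07*sy*ey).round(4))
E
python3 plan.py 78.6 .4956,-.3333,.14
```

```text
handle top (scene) [ 0.49296688 -0.33144555  0.076     ]
pred px of (.4956,-.3333,.076) [187.83201352 177.29043961]
[ 0.5785 -0.4171  0.02  ]
[ 0.607 -0.278  0.02 ]
[ 0.3852 -0.3789  0.02  ]
[ 0.5798 -0.4217]
[ 0.6075 -0.2844]
[ 0.3837 -0.3822]
t 53.6 yaw 96.78 turn needed z 0.101 xy tilt [-0.0001  0.    ] w 0.048
[-1.1872  0.0232  0.0399] rows 6 each [-0.1979  0.0039  0.0067]
```

Emit:
play_rows --claw '[0.45, 0.45, 0.45, 0.45, 0.45]' --delta_pos '[[0, 0, 0], [0, 0, 0], [0, 0, 0], [0, 0, 0], [0, 0, 0]]' --delta_rot '[[0, 0, 0.034], [0, 0, 0.034], [0, 0, 0.033], [0, 0, 0], [0, 0, 0]]'

```text
time: 54.15
ee_pos: [0.5379, -0.0989, 0.148]
eef_rot: [0.773, 0.635, -0.0, -0.0]
ft_force: [-0.3, 0.5, 0.1]
width: 0.0479
grip_force: 0.0
```

```bash
python3 plan.py 78.6 .4952,-.331,.148
```

```text
t 54.1 yaw 78.83 turn needed z 0.0013 xy tilt [-0.0001 -0.    ] w 0.0479
[-1.1799  0.0199  0.    ] rows 6 each [-0.1966  0.0033  0.    ]
```

Emit:
play_rows --claw '[0.45, 0.45, 0.45, 0.45, 0.45, 0.45, 0.45, 0.45]' --delta_pos '[[-0.14, 0.003, 0], [-0.2, 0.004, 0], [-0.2, 0.004, 0], [-0.2, 0.004, 0], [-0.2, 0.004, 0], [-0.2, 0.004, 0], [-0.04, 0, 0], [0, 0, 0]]' --delta_rot '[[0, 0, 0], [0, 0, 0], [0, 0, 0], [0, 0, 0], [0, 0, 0], [0, 0, 0], [0, 0, 0], [0, 0, 0]]'

```text
time: 54.95
ee_pos: [0.4953, -0.3325, 0.1477]
eef_rot: [0.774, 0.634, -0.0, -0.0]
ft_force: [0.7, -0.4, 0.9]
width: 0.0478
grip_force: 0.0
```

Emit:
play_rows --claw '[0.45, 0.45, 0.45]' --delta_pos '[[0, 0, 0], [0, 0, 0], [0, 0, 0]]' --delta_rot '[[0, 0, 0], [0, 0, 0], [0, 0, 0]]'

```text
time: 55.25
ee_pos: [0.4969, -0.3291, 0.1484]
eef_rot: [0.772, 0.635, 0.0, 0.0]
ft_force: [0.1, 0.4, 0.9]
width: 0.0474
grip_force: 0.0
```

```bash
python3 plan.py 78.6 .4952,-.331,.034
```

```text
t 55.2 yaw 78.87 turn needed z 0.0015 xy tilt [0.0001 0.0001] w 0.0474
[-0.0109 -0.0063  0.5719] rows 3 each [-0.0036 -0.0021  0.1906]
```

Emit:
play_rows --claw '[0.45, 0.45, 0.45, 0.45, 0.45, 0.45, 0.45, 0.45]' --delta_pos '[[-0.008, -0.005, 0.1], [0, 0, 0.14], [0, 0, 0.14], [0, 0, 0.1], [0, 0, 0.06], [0, 0, 0.03], [0, 0, 0], [0, 0, 0]]' --delta_rot '[[0, 0, 0.0015], [0, 0, 0], [0, 0, 0], [0, 0, 0], [0, 0, 0], [0, 0, 0], [0, 0, 0], [0, 0, 0]]' --squeeze 20

```text
time: 56.05
ee_pos: [0.4957, -0.332, 0.0352]
eef_rot: [0.775, 0.632, 0.0, 0.001]
ft_force: [1.5, 0.3, 0.6]
width: 0.0476
grip_force: 0.0
```

Emit:
play_rows --claw '[1, 1, 1, 1, 1, 1]' --delta_pos '[[0, 0, 0], [0, 0, 0], [0, 0, 0], [0, 0, 0], [0, 0, 0], [0, 0, 0]]' --delta_rot '[[0, 0, 0], [0, 0, 0], [0, 0, 0], [0, 0, 0], [0, 0, 0], [0, 0, 0]]'

```text
time: 56.65
ee_pos: [0.495, -0.3319, 0.0342]
eef_rot: [0.775, 0.632, -0.0, 0.0]
ft_force: [-0.0, -0.3, -0.3]
width: 0.0122
grip_force: 20.0
```

Emit:
play_rows --claw '[1, 1, 1]' --delta_pos '[[0, 0, 0], [0, 0, 0], [0, 0, 0]]' --delta_rot '[[0, 0, 0], [0, 0, 0], [0, 0, 0]]' --squeeze 60

```text
time: 56.95
ee_pos: [0.4951, -0.3319, 0.0342]
eef_rot: [0.775, 0.632, -0.0, 0.0]
ft_force: [0.1, -0.1, 0.6]
width: 0.0117
grip_force: 60.0
```

Emit:
play_rows --claw '[1, 1, 1, 1, 1, 1, 1, 1]' --delta_pos '[[0, 0, -0.015], [0, 0, -0.03], [0, 0, -0.05], [0, 0, -0.06], [0, 0, -0.06], [0, 0, -0.04], [0, 0, 0], [0, 0, 0]]' --delta_rot '[[0, 0, 0], [0, 0, 0], [0, 0, 0], [0, 0, 0], [0, 0, 0], [0, 0, 0], [0, 0, 0], [0, 0, 0]]'

```text
time: 57.75
ee_pos: [0.4949, -0.3319, 0.0852]
eef_rot: [0.775, 0.632, -0.0, 0.0]
ft_force: [0.1, 0.3, -8.1]
width: 0.0115
grip_force: 60.0
```

Emit:
play_rows --claw '[1, 1, 1, 1, 1, 1, 1, 1]' --delta_pos '[[0, 0, -0.02], [0, 0, -0.05], [0, 0, -0.08], [0, 0, -0.08], [0, 0, -0.06], [0, 0, -0.03], [0, 0, 0], [0, 0, 0]]' --delta_rot '[[0, 0, 0], [0, 0, 0], [0, 0, 0], [0, 0, 0], [0, 0, 0], [0, 0, 0], [0, 0, 0], [0, 0, 0]]'

```text
time: 58.55
ee_pos: [0.4947, -0.3318, 0.1488]
eef_rot: [0.775, 0.632, -0.0, -0.0]
ft_force: [0.1, -0.0, -7.9]
width: 0.0111
grip_force: 60.0
```

```bash
python3 plan.py 78.6 .519,.3156,.147; python3 -c "
from meas import *
im,K,T=snap('scene','s10.png')
cv2.imwrite('pics/s10c.png',cv2.resize(im[90:270,90:310],None,fx=3,fy=3))"
```

```text
t 58.5 yaw 78.45 turn needed z -0.0008 xy tilt [-0.0002 -0.0002] w 0.0111
[ 3.1972 -0.5207  0.009 ] rows 15 each [ 0.2131 -0.0347  0.0006]
```

View pics/s10c.png

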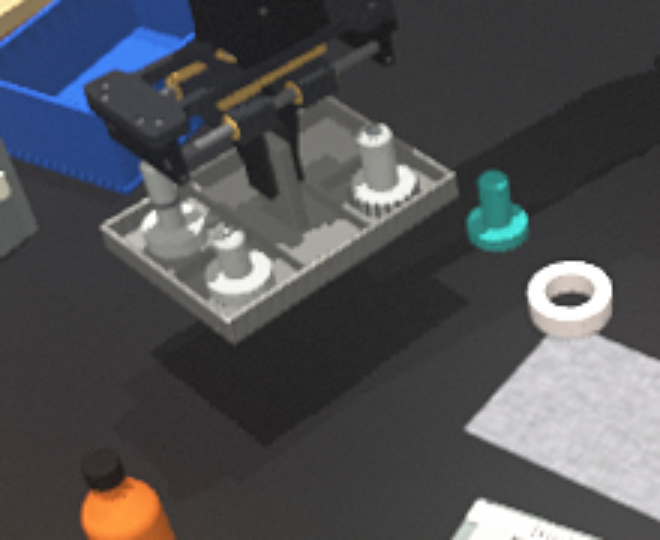

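The tray is lifted and level with all three parts upright: spindle at (170,225), stub at (238,270), gearhub at (383,185). Carrying it over.

Emit:
play_rows --claw '[1, 1, 1, 1, 1, 1, 1, 1]' --delta_pos '[[0.05, -0.008, 0], [0.1, -0.016, 0], [0.14, -0.023, 0], [0.17, -0.028, 0], [0.19, -0.031, 0], [0.19, -0.031, 0], [0.19, -0.031, 0], [0.19, -0.031, 0]]' --delta_rot '[[0, 0, 0], [0, 0, 0], [0, 0, 0], [0, 0, 0], [0, 0, 0], [0, 0, 0], [0, 0, 0], [0, 0, 0]]'

```text
time: 59.4
ee_pos: [0.504, -0.0812, 0.1491]
eef_rot: [0.774, 0.633, -0.0, 0.0]
ft_force: [0.8, 0.6, -7.3]
width: 0.0118
grip_force: 60.0
```

Emit:
play_rows --claw '[1, 1, 1, 1, 1, 1, 1, 1]' --delta_pos '[[0.19, -0.031, 0], [0.19, -0.031, 0], [0.19, -0.031, 0], [0.19, -0.031, 0], [0.19, -0.031, 0], [0.19, -0.031, 0], [0.19, -0.031, 0], [0.19, -0.031, 0]]' --delta_rot '[[0, 0, 0], [0, 0, 0], [0, 0, -0.005], [0, 0, -0.005], [0, 0, -0.005], [0, 0, -0.005], [0, 0, -0.005], [0, 0, 0]]'

```text
time: 60.2
ee_pos: [0.5062, 0.226, 0.1491]
eef_rot: [0.749, 0.663, -0.0, 0.0]
ft_force: [0.6, -0.1, -8.2]
width: 0.0113
grip_force: 60.0
```

Emit:
play_rows --claw '[1, 1, 1, 1, 1, 1, 1, 1]' --delta_pos '[[0.16, -0.026, 0], [0.12, -0.02, 0], [0.08, -0.013, 0], [0.05, -0.008, 0], [0.03, -0.005, 0], [0, 0, 0], [0, 0, 0], [0, 0, 0]]' --delta_rot '[[0, 0, 0], [0, 0, 0], [0, 0, 0], [0, 0, 0], [0, 0, 0], [0, 0, 0], [0, 0, 0], [0, 0, 0]]'

```text
time: 61.0
ee_pos: [0.5049, 0.3111, 0.1491]
eef_rot: [0.75, 0.662, -0.0, 0.0]
ft_force: [-0.7, -0.0, -7.7]
width: 0.0118
grip_force: 60.0
```

```bash
python3 plan.py 83.4 .519,.3156,.14; python3 -c "
from meas import *
im,K,T=snap('top','t11.png');im,K,T=snap('scene','s11.png')
hsv=cv2.cvtColor(cv2.imread('pics/scene0.png'),cv2.COLOR_BGR2HSV)
m=np.zeros(im.shape[:2],bool);q=(hsv[...,0]>95)&(hsv[...,0]<125)&(hsv[...,1]>120)&(hsv[...,2]>80);m[255:430,375:550]=q[255:430,375:550]
for c in blobs(m,3000,40000): print('mat(scene)',rect(c,.005,K,T))"
```

```text
t 61.0 yaw 82.87 turn needed z -0.003 xy tilt [-0.0002  0.0003] w 0.0118
[0.0307 0.0673 0.0453] rows 1 each [0.0307 0.0673 0.0453]
mat(scene) [ 0.5192  0.3161  0.2011  0.2625 83.3736]
```

Emit:
play_rows --claw '[1, 1, 1, 1, 1, 1, 1, 1]' --delta_pos '[[0.015, 0.034, 0], [0.015, 0.034, 0], [0, 0, 0.03], [0, 0, 0.07], [0, 0, 0.1], [0, 0, 0.1], [0, 0, 0.08], [0, 0, 0.05]]' --delta_rot '[[0, 0, -0.003], [0, 0, 0], [0, 0, 0], [0, 0, 0], [0, 0, 0], [0, 0, 0], [0, 0, 0], [0, 0, 0]]'

```text
time: 61.9
ee_pos: [0.5179, 0.3159, 0.0609]
eef_rot: [0.746, 0.666, -0.001, -0.0]
ft_force: [-1.1, -0.3, -7.5]
width: 0.0115
grip_force: 60.0
```

Emit:
play_rows --claw '[1, 1, 1, 1, 1]' --delta_pos '[[0, 0, 0.04], [0, 0, 0.025], [0, 0, 0.015], [0, 0, 0], [0, 0, 0]]' --delta_rot '[[0, 0, 0], [0, 0, 0], [0, 0, 0], [0, 0, 0], [0, 0, 0]]'

```text
time: 62.4
ee_pos: [0.519, 0.3167, 0.0476]
eef_rot: [0.746, 0.666, 0.0, 0.0]
ft_force: [0.0, -0.4, -8.1]
width: 0.0118
grip_force: 60.0
```

Emit:
play_rows --claw '[1, 1, 1, 1, 1, 1]' --delta_pos '[[0, 0, 0.015], [0, 0, 0.012], [0, 0, 0.01], [0, 0, 0.005], [0, 0, 0], [0, 0, 0]]' --delta_rot '[[0, 0, 0], [0, 0, 0], [0, 0, 0], [0, 0, 0], [0, 0, 0], [0, 0, 0]]'

```text
time: 63.0
ee_pos: [0.5188, 0.3165, 0.0392]
eef_rot: [0.746, 0.666, -0.0, 0.0]
ft_force: [-4.8, -3.8, 2.9]
width: 0.0117
grip_force: 60.0
```

Emit:
play_rows --claw '[1, 1]' --delta_pos '[[0, 0, 0.003], [0, 0, 0]]' --delta_rot '[[0, 0, 0], [0, 0, 0]]'

```text
time: 63.2
ee_pos: [0.5188, 0.3165, 0.0392]
eef_rot: [0.746, 0.666, -0.0, 0.0]
ft_force: [-5.9, -6.0, 8.6]
width: 0.0117
grip_force: 60.0
```

Tray down on the mat. Releasing, rising straight up and moving clear.

Emit:
play_rows --claw '[0.5, 0.5, 0.5, 0.5, 0.5, 0.5, 0.5, 0.5]' --delta_pos '[[0, 0, 0], [0, 0, 0], [0, 0, 0], [0, 0, 0], [0, 0, -0.08], [0, 0, -0.13], [0, 0, -0.18], [0, 0, -0.2]]' --delta_rot '[[0, 0, 0], [0, 0, 0], [0, 0, 0], [0, 0, 0], [0, 0, 0], [0, 0, 0], [0, 0, 0], [0, 0, 0]]'

```text
time: 64.0
ee_pos: [0.5183, 0.3165, 0.158]
eef_rot: [0.746, 0.666, -0.0, -0.0]
ft_force: [0.8, -0.0, -0.1]
width: 0.0437
grip_force: 0.0
```

Emit:
play_rows --claw '[0.5, 0.5, 0.5, 0.5, 0.5, 0.5, 0.5, 0.5]' --delta_pos '[[-0.15, 0, 0], [-0.2, 0, 0], [-0.2, 0, 0], [-0.2, 0, 0], [-0.2, 0, 0], [-0.1, 0, 0], [0, 0, 0], [0, 0, 0]]' --delta_rot '[[0, 0, 0], [0, 0, 0], [0, 0, 0], [0, 0, 0], [0, 0, 0], [0, 0, 0], [0, 0, 0], [0, 0, 0]]'

```text
time: 64.8
ee_pos: [0.4952, 0.1082, 0.1571]
eef_rot: [0.746, 0.666, 0.0, 0.001]
ft_force: [-0.3, 0.4, -0.1]
width: 0.0433
grip_force: 0.0
```

```bash
python3 -c "
from meas import *
im,K,T=snap('scene','s12.png')
cv2.imwrite('pics/s12c.png',cv2.resize(im[200:430,330:570],None,fx=2.6,fy=2.6))"
```

```text
(no output)
```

View pics/s12c.png

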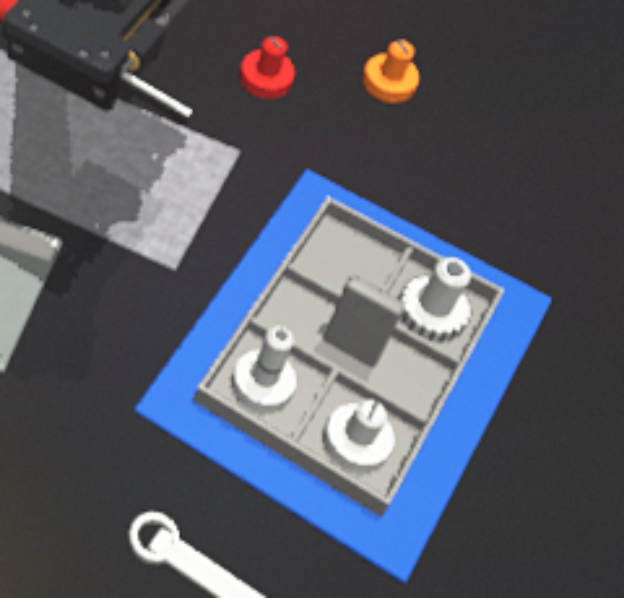

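The tray sits centred and square on the mat with all three parts upright: spindle at (270,370), stub at (362,432), gearhub at (440,300). The gripper is clear, so I'm handing in.

```bash
python3 -c "
from bench import r
print(r.close_job())"
```

```text
the job is handed in; nothing more can be done
None
```

I measured the spindle, gearhub and stub in that order, stood them in the tray, carried it to the blue mat and handed the job in; no verdict came back, but the last picture shows the tray centred and square with all three parts upright.

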